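# Mark a batch of hardwood blocks on the hand-cranked marking machine

### The job

Stand all the hardwood blocks upright in the slots of the green marking machine, one to a slot, then crank the red flywheel clockwise (seen from above) through exactly one full turn, so that the stamps come round to the blocks once and go back and the crank stops at the yellow pointer again. Then take the marked blocks out and put them all in the wooden tray, leaving the wheel as it is and the other things alone.

Things in the scene. Friction and masses are not known exactly. Their poses are not given: they have to be found in the camera images.
- wheel (a joint): red level flywheel, 128 mm across, top 110 mm over the bench. Radians: within 0.08 of 0 at the start, crank at the yellow pointer on the machine's robot side; grows clockwise seen from above (crank goes first to the machine's +y side); 6.283 after one full turn. Stops at -0.4 and 8.5. Stays where left. Turns the stamp shaft behind the slots: stamps at the blocks at half a turn, back at a full turn.
- crank_grip (a point): middle of the black crank handle on the flywheel, a round upright sleeve 18 mm across, 46 mm tall, that spins freely on its pin. This point is 48 mm from the wheel's axis, 144 mm over the bench, 18 mm below the handle's top and 34 mm above the wheel's rim. Grip from above and carry it round the circle with 2 to 5 N; the hand need not turn.
- wheel_axis (a point): point on the upright axle of the flywheel, 110 mm over the bench, fixed to the machine. Axes are the machine's: x to its rear, y along the row of slots toward the wheel, z up. The machine is screwed down.
- tray: loose open wooden tray, 110 mm (its x) by 215 mm (its y), 32 mm high, walls and floor 6 mm, at the front right; origin under its centre, z up. Four blocks standing on end fit in a row along its y, 46 mm apart, with their 46 mm side along the tray's x.
- slot0 (a point): middle of the floor of a slot in the green machine's rack, 12 mm over the bench (a seated block's centre is at 53 mm, its top at 94). 51 mm along x by 35 mm along y; side fins rise 31 mm (top 5 mm bevelled), front fence 36, rear sill 7 above this floor. Axes: x to the machine's rear, y along the row. Slots 45 mm apart. Stamp shaft behind: 68 mm high at most, its axle 51 mm behind this point.
- block0_c (a point): centre of a loose hardwood block, 46 x 30 x 82 mm, light brown, about 63 g, that stands on its small end (centre 41 mm over its foot). Axes: x along the 46 mm side, y along the 30 mm side, z along the 82 mm length, up at the start. Not every block is there in every start.
- block1_c (a point): centre of another such block, axes as block0_c
- slot1 (a point): the same point of the next slot toward the wheel, 45 mm from slot0
- block2_c (a point): centre of another such block, axes as block0_c
- slot2 (a point): the same point of the next slot toward the wheel, 90 mm from slot0
- block3_c (a point): centre of another such block, axes as block0_c
- slot3 (a point): the same point of the next slot toward the wheel, 135 mm from slot0
- tape_measure: grey and red tape measure, 64 x 103 x 36 mm, a bystander; origin under its centre
- cork_block: cork sanding block, 65 x 110 x 29 mm, a bystander; origin under its centre
There are look-alikes about, which are no part of the job. What is shaped like the part that bears block3_c but blue is not meant.

How it is judged:
On the way, in this order (a step that is already met when the one before it is completed fails the run):
1. every block stands upright in a slot of the machine, the flywheel not yet turned ((horizontal distance between block0_c and slot0 below 0.008 m or horizontal distance between block0_c and slot1 below 0.008 m or horizontal distance between block0_c and slot2 below 0.008 m or horizontal distance between block0_c and slot3 below 0.008 m) and height (world z) of each of block0_c, block1_c, block2_c, block3_c below 0.058 m and angle between each of block0_c, block1_c, block2_c, block3_c's own z axis and vertical below 0.1 rad and (horizontal distance between block1_c and slot0 below 0.008 m or horizontal distance between block1_c and slot1 below 0.008 m or horizontal distance between block1_c and slot2 below 0.008 m or horizontal distance between block1_c and slot3 below 0.008 m) and (horizontal distance between block2_c and slot0 below 0.008 m or horizontal distance between block2_c and slot1 below 0.008 m or horizontal distance between block2_c and slot2 below 0.008 m or horizontal distance between block2_c and slot3 below 0.008 m) and (horizontal distance between block3_c and slot0 below 0.008 m or horizontal distance between block3_c and slot1 below 0.008 m or horizontal distance between block3_c and slot2 below 0.008 m or horizontal distance between block3_c and slot3 below 0.008 m) and value of joint wheel below 0.35 rad), for 0.2 s.
2. half a turn: the stamps are at the blocks, which stand in their slots ((horizontal distance between block0_c and slot0 below 0.008 m or horizontal distance between block0_c and slot1 below 0.008 m or horizontal distance between block0_c and slot2 below 0.008 m or horizontal distance between block0_c and slot3 below 0.008 m) and height (world z) of each of block0_c, block1_c, block2_c, block3_c below 0.058 m and angle between each of block0_c, block1_c, block2_c, block3_c's own z axis and vertical below 0.1 rad and (horizontal distance between block1_c and slot0 below 0.008 m or horizontal distance between block1_c and slot1 below 0.008 m or horizontal distance between block1_c and slot2 below 0.008 m or horizontal distance between block1_c and slot3 below 0.008 m) and (horizontal distance between block2_c and slot0 below 0.008 m or horizontal distance between block2_c and slot1 below 0.008 m or horizontal distance between block2_c and slot2 below 0.008 m or horizontal distance between block2_c and slot3 below 0.008 m) and (horizontal distance between block3_c and slot0 below 0.008 m or horizontal distance between block3_c and slot1 below 0.008 m or horizontal distance between block3_c and slot2 below 0.008 m or horizontal distance between block3_c and slot3 below 0.008 m) and value of joint wheel between 2.8 and 3.6 rad).
3. one full turn (within 0.25 rad): the crank stands at the pointer, the blocks still in their slots ((horizontal distance between block0_c and slot0 below 0.008 m or horizontal distance between block0_c and slot1 below 0.008 m or horizontal distance between block0_c and slot2 below 0.008 m or horizontal distance between block0_c and slot3 below 0.008 m) and height (world z) of each of block0_c, block1_c, block2_c, block3_c below 0.058 m and angle between each of block0_c, block1_c, block2_c, block3_c's own z axis and vertical below 0.1 rad and (horizontal distance between block1_c and slot0 below 0.008 m or horizontal distance between block1_c and slot1 below 0.008 m or horizontal distance between block1_c and slot2 below 0.008 m or horizontal distance between block1_c and slot3 below 0.008 m) and (horizontal distance between block2_c and slot0 below 0.008 m or horizontal distance between block2_c and slot1 below 0.008 m or horizontal distance between block2_c and slot2 below 0.008 m or horizontal distance between block2_c and slot3 below 0.008 m) and (horizontal distance between block3_c and slot0 below 0.008 m or horizontal distance between block3_c and slot1 below 0.008 m or horizontal distance between block3_c and slot2 below 0.008 m or horizontal distance between block3_c and slot3 below 0.008 m) and value of joint wheel between 6.0332 and 6.5332 rad and velocity of joint wheel below 0.1 rad/s), for 0.2 s.
At the end, for the whole second after the job is handed in: every block lies or stands at rest inside the tray, its centre between the tray's walls and less than 60 mm over the bench, and the flywheel is one full turn (6.283 rad) from its zero, within 0.25 rad (x of block0_c in the frame of tray between -0.052 and 0.052 m and y of block0_c in the frame of tray between -0.104 and 0.104 m and height (world z) of each of block0_c, block1_c, block2_c, block3_c below 0.06 m and linear speed of each of block0, block1, block2, block3 below 0.03 m/s and x of block1_c in the frame of tray between -0.052 and 0.052 m and y of block1_c in the frame of tray between -0.104 and 0.104 m and x of block2_c in the frame of tray between -0.052 and 0.052 m and y of block2_c in the frame of tray between -0.104 and 0.104 m and x of block3_c in the frame of tray between -0.052 and 0.052 m and y of block3_c in the frame of tray between -0.104 and 0.104 m and value of joint wheel between 6.0332 and 6.5332 rad); the robot touches nothing.
It fails at once if the flywheel is turned more than 0.6 rad past one full turn, into a second stroke (value of joint wheel above 6.8832 rad).
It fails at once if a bystander (tape measure, cork block) is moved by more than 4 cm (distance of any of tape_measure, cork_block from where it was at the start of the episode above 0.04 m).
Of block0, block1, block2, block3 only 3 to 4 are there at a start; the rules pass over those that are not, and their reading is None.
At some moment in a run one of tray may be knocked a few centimetres aside while the robot is not near it.
It also fails if it takes over 210 s, if anything falls off the work surface, if the arm or the gripper's body presses on something with over 40 N, if the wrist force passes 120 N, or if a joint passes its speed limit or range.

### The arm

A 7-joint arm with a two-finger parallel gripper is mounted at the origin on a cart in front of the work surface, level with it; the furniture and walls round the work are solid. World frame = base frame: x ahead of the robot, y to its left, z up, the work surface at z = 0. Lengths are in m, angles in rad, forces in N, time in s.
With the tool pointing down it reaches from about 0.425 to 0.925 m from the base axis. Payload 6.8 kg.
Tool frame: the origin (TCP) lies midway between the tips of the shut fingers; the grasp point (between the pads) lies bot.grip_point_offset behind it (bot.grip_point_offset is the distance from the TCP to the grasp point, in m); z points along the fingers, y is the line along which they close (so a half turn about z gives the same grasp; the last joint's range is limited). The gripper opens to 85 mm and grips with 20 to 120 N. Pads are 22 mm wide; open, the fingers measure 114 mm over their backs; the gripper's body (76 mm by 85 mm) begins 54 mm behind the grasp point. The pads swing forward as they close: fully open they stand 13 mm farther back than shut.
Start: joints at [0.994, 0.477, 0.022, 1.555, -0.011, 1.109, -0.083], TCP at [0.305, -0.602, 0.231] pointing down, gripper open.
Joint ranges: [-2.96, 2.96], [-0.34, 2.1], [-1.41, 1.46], [0.24, 2.44], [-1.37, 4.51], [0.17, 1.92], [-2.96, 2.96]. Speed limits (rad/s): [2.39, 2.39, 3.14, 3.14, 3.14, 3.14, 3.14].

### API

Orientations are given as a unit quaternion [w, x, y, z].
In Python, from station import get_obs, cams, job, bot gives the robot as it stands.
- The arm moves only by the tool arm_command, never from a script. Its argument "rows" is a list that holds one entry, the list of rows, each a list of 5 numbers: the finger opening in mm, from 0 to 85.4, then the shift along the world's x, y, z in units of 60 mm (1.0 is 60 mm), then the turn about the world's z in units of 0.08 rad (1.0 is 0.08 rad). In form: [[[grip, x, y, z, turn], ...]]. A call has exactly 10 rows; each row shifts and turns the commanded pose from where the row before left it; what a row does not reach is not made up. A row lasts 1/8 s, in which the tool goes at most 62.5 mm and 10.7 degrees, less where a joint would pass 70% of its speed; a pose out of reach is approached as far as the arm can. A call with a number of a shift or a turn outside -1 to 1 is refused whole. A call with a gripper value outside its range is refused whole. The fingers move at their own pace and stop on an object; "newtons" is the grip in N (left out, the last holds). Time passes only in rows, so rows that do not move let the fingers close, or fill a call up. It gives the time, the measured TCP pose, the force, the opening and the grip force at its end, in the units of the state.
- get_obs(): the state, without advancing time (a new reading comes with each control period).
- cams.read_camera(name): name is "scene" or "side" or "wrist"; returns the picture (400x640x3 uint8, red, green, blue); there is no depth.
- cams.camera_params(name): a dict with "K" (3x3 intrinsics, pixels), "k1" (the pictures are not rectified: a ray, as slopes to the right and down, at radius r is drawn at 1 + k1 r^2 times it, then the intrinsics apply), "extrinsics" (4x4, takes a point from camera to world coordinates). Camera axes: x right, y down, z forward; pixel columns grow to the right and rows downward; lengths in m; the calibration is good to about 2 mm. A picture is of the moment at which its call begins: read the wrist's pose just before it. camera_params takes no time and is no camera call; for the wrist camera it gives the pose at the moment of the call.
- job.hand_in(): hands the job in; it is judged then, once.
The state is a dict: "t": time; "q": joint angles; "joint_vel": joint speeds; "joint_torque": joint torques, N m; "eef_pos": TCP position; "tool_rot": TCP orientation; "contact_force": force on the tool from outside, world axes, zero at the start; "torque": the same for the moment, N m; "gripper_width": opening from 0.0 (shut) to 1.0 (fully open); "grasp_force": force on a finger pad.
Only numpy, scipy, OpenCV 4.12 (cv2) and the standard library are available. Lean on these libraries where they do the work, as an engineer would, in place of code of your own. Each camera call takes 0.05 s, during which the arm holds its last target. There are 200 camera calls.

## Working session

There is one attempt and no reset: what is moved stays moved. The work goes in short steps, Python scripts to look and compute and a tool call to move; the robot and the scene stay as the last step left them, time stands still between calls to the robot, and variables do not carry over. Pictures are saved under pics/ and viewed, at most 16 in all, crops included, and the job is handed in when it is done.

Besides the shell and the picture viewer there is one more tool, called after "Call:" as name(argument=value, ...), one argument or row to a line, values as JSON. arm_command: Moves the arm, as the interface text tells. Its arguments: {"type":"object","properties":{"rows":{"type":"array"},"newtons":{"type":"number"}},"required":["rows"]}

```bash
mkdir -p pics; ls; python3 - <<'E'
from station import get_obs,cams,job,bot
import cv2
o=get_obs();print(o);print(bot.grip_point_offset)
for n in("scene","side"):
    p=cams.camera_params(n);print(n,p)
    cv2.imwrite(f"pics/{n}0.png",cams.read_camera(n)[:,:,::-1])
E
```

```text
pics
{'t': 0.0, 'q': array([ 0.99389135,  0.47780309,  0.02233122,  1.55645411, -0.01153526,
        1.10927353, -0.08309177]), 'joint_vel': array([-0.0003686 , -0.00091495, -0.00024203, -0.00087879, -0.00124638,
       -0.00105682, -0.00101052]), 'joint_torque': array([ 1.45983438e-03, -5.96441031e+01,  1.60862993e+00, -2.81194228e+01,
        1.25808595e-02,  9.37874982e-03,  1.21972380e-05]), 'eef_pos': array([ 0.30471462, -0.60164928,  0.2303224 ]), 'tool_rot': array([-8.67714573e-04,  9.72650383e-01,  2.32272281e-01, -2.58230965e-04]), 'contact_force': array([-0.63607854, -0.70698785,  0.55376829]), 'torque': array([ 0.02315388, -0.01494336,  0.04226783]), 'grasp_force': 0.0, 'gripper_width': 1.000680096253299}
0.0187
scene {'K': array([[457.94607178,   0.        , 314.43467664],
       [  0.        , 457.94607178, 192.48073479],
       [  0.        ,   0.        ,   1.        ]]), 'k1': -0.1162583823657632, 'extrinsics': array([[-0.89201259, -0.19444478,  0.40804996, -0.01074023],
       [-0.45182843,  0.35794471, -0.81714543,  1.08536619],
       [ 0.01283034, -0.91327259, -0.40714686,  0.65677766],
       [ 0.        ,  0.        ,  0.        ,  1.        ]])}
side {'K': array([[483.82160572,   0.        , 321.61468782],
       [  0.        , 483.82160572, 197.25901269],
       [  0.        ,   0.        ,   1.        ]]), 'k1': -0.03666048296964281, 'extrinsics': array([[ 0.85625053, -0.22174175,  0.46654648, -0.00806565],
       [-0.51593114, -0.32253124,  0.79359225, -0.9285909 ],
       [-0.02549672, -0.92021965, -0.39057101,  0.55417555],
       [ 0.        ,  0.        ,  0.        ,  1.        ]])}
```

View pics/scene0.png

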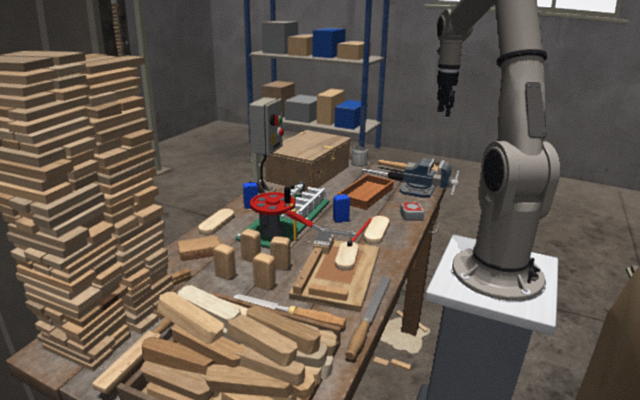

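View pics/side0.png

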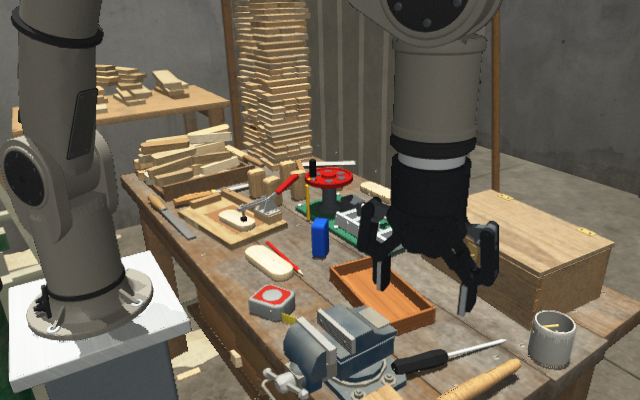

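The scene view shows four brown blocks at about (224,262), (250,243), (263,271) and (280,250). The wheel is at (272,202), the machine at (285,220) and the tray at (368,191). Blue decoys are at (250,195) and (342,208).

```bash
cat > h.py <<'E'
import numpy as np,cv2
from station import get_obs,cams,job,bot
def und(p,uv):
    K=p["K"];uv=np.asarray(uv,float).reshape(-1,1,2)
    return cv2.undistortPoints(uv,K,np.array([p["k1"],0,0,0,0.]))[:,0]
def plane(p,uv,z):
    E=p["extrinsics"];s=und(p,uv);d=np.c_[s,np.ones(len(s))]@E[:3,:3].T;o=E[:3,3]
    return o+d*((z-o[2])/d[:,2])[:,None]
def proj(p,X):
    E=p["extrinsics"];c=(np.asarray(X,float).reshape(-1,3)-E[:3,3])@E[:3,:3];s=c[:,:2]/c[:,2:]
    s=s*(1+p["k1"]*(s**2).sum(1))[:,None];return s*p["K"][0,0]+p["K"][:2,2]
def yaw():
    w,x,y,z=get_obs()["tool_rot"];return np.arctan2(2*(x*y+w*z),1-2*(y*y+z*z))
E
python3 - <<'E'
from h import *
p=cams.camera_params("scene")
print("blocktops",plane(p,[(226,247),(251,232),(264,256),(281,239)],.082).round(3))
print("wheel",plane(p,[(272,202)],.11).round(3),"tray",plane(p,[(368,190)],.03).round(3))
print(plane(p,[(343,200),(250,188)],.082).round(3), "yaw",yaw())
im=cv2.imread("pics/scene0.png")[150:310,160:440]
cv2.imwrite("pics/c.png",cv2.resize(im,None,fx=2.85,fy=2.85,interpolation=cv2.INTER_CUBIC))
E
```

```text
blocktops [[0.607 0.325 0.082]
 [0.596 0.233 0.082]
 [0.504 0.316 0.082]
 [0.51  0.228 0.082]]
wheel [[0.612 0.103 0.11 ]] tray [[ 0.466 -0.279  0.03 ]]
[[ 0.466 -0.06   0.082]
 [ 0.759 -0.002  0.082]] yaw 0.468749565667012
```

View pics/c.png

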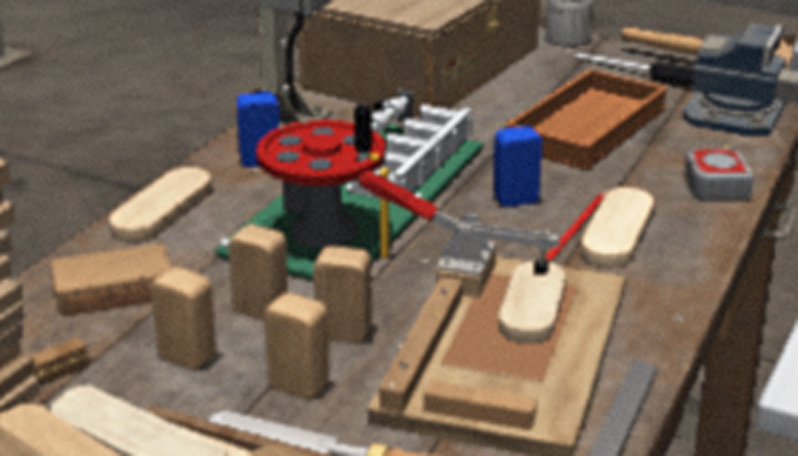

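Call:
arm_command(
  rows=[
    [[85, 0, 0, 0.8, 0], [85, 0, 0, 0.8, -0.6], [85, 0, 0.3, 0.8, -0.6], [85, 0.45, 0.75, 0, -0.6], [85, 0.45, 0.75, 0, -0.6], [85, 0.45, 0.75, 0, -0.6], [85, 0.45, 0.75, 0, -0.6], [85, 0.45, 0.75, 0, -0.7], [85, 0.45, 0.75, 0, -0.8], [85, 0.45, 0.75, 0, -0.8]],
  ],
)

```text
t: 1.35
eef_pos: [0.4944, -0.2676, 0.375]
tool_rot: [-0.0, 1.0, -0.003, -0.0]
contact_force: [0.8, -0.0, -0.0]
gripper_width: 0.996
grasp_force: 0.0
```

```bash
python3 - <<'E'
from h import *
o=get_obs();print(o["eef_pos"],yaw(),o["contact_force"])
p=cams.camera_params("wrist");print(p);cv2.imwrite("pics/w1.png",cams.read_camera("wrist")[:,:,::-1])
print(plane(p,[(320,200),(0,0),(640,0),(640,400),(0,400)],0.05))
E
```

```text
[ 0.49440219 -0.26756792  0.37500692] -0.005478108417466726 [ 0.77074778 -0.04534247 -0.04787903]
{'K': array([[344.11566926,   0.        , 317.1389311 ],
       [  0.        , 344.11566926, 204.50508267],
       [  0.        ,   0.        ,   1.        ]]), 'k1': -0.042135897043507356, 'extrinsics': array([[-5.93518707e-03, -9.64911591e-01, -2.62507895e-01,
         5.59651067e-01],
       [-9.99982270e-01,  5.85395323e-03,  1.09152724e-03,
        -2.68070265e-01],
       [ 4.83481652e-04,  2.62509719e-01, -9.64929227e-01,
         5.17852403e-01],
       [ 0.00000000e+00,  0.00000000e+00,  0.00000000e+00,
         1.00000000e+00]])}
[[ 0.43890295 -0.27159684  0.05      ]
 [ 0.70502431  0.13517453  0.05      ]
 [ 0.70070665 -0.68173542  0.05      ]
 [ 0.06660171 -0.84269634  0.05      ]
 [ 0.07472102  0.29981649  0.05      ]]
```

Call:
arm_command(
  rows=[
    [[85, 0.2, 0.8, 0, 0], [85, 0.2, 0.8, 0, 0], [85, 0.2, 0.8, 0, 0], [85, 0.2, 0.8, 0, 0], [85, 0.2, 0.8, 0, 0], [85, 0.2, 0.8, 0, 0], [85, 0, 0.6, 0, 0], [85, 0, 0.3, 0, 0], [85, 0, 0, 0, 0], [85, 0, 0, 0, 0]],
  ],
)

```text
t: 2.65
eef_pos: [0.5661, 0.0705, 0.3752]
tool_rot: [0.001, 1.0, -0.003, -0.0]
contact_force: [-0.3, -0.6, -0.3]
gripper_width: 0.997
grasp_force: 0.0
```

```bash
python3 - <<'E'
from h import *
o=get_obs();print(o["eef_pos"],yaw())
p=cams.camera_params("wrist");im=cams.read_camera("wrist")[:,:,::-1];cv2.imwrite("pics/w2.png",im)
cv2.imwrite("pics/w2b.png",cv2.resize(im,(800,500),interpolation=cv2.INTER_CUBIC))
import pickle;pickle.dump(p,open("w2.pkl","wb"))
E
```

```text
[0.56614681 0.07053985 0.3751907 ] -0.005879300804708886
```

View pics/w2b.png

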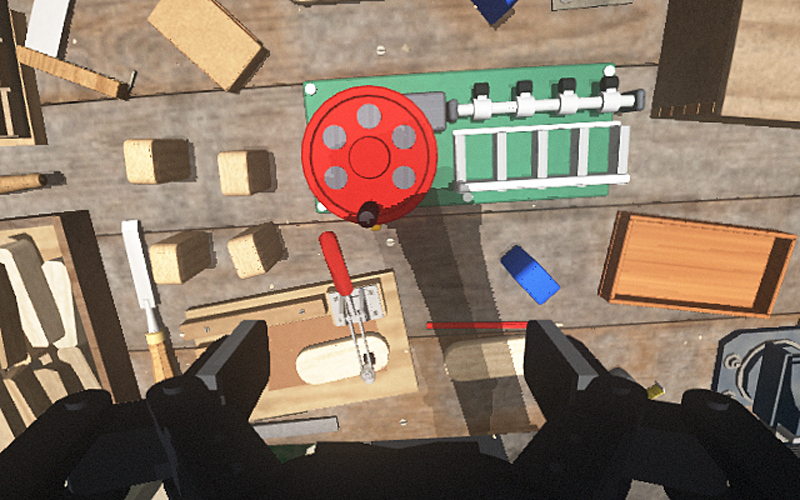

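View pics/w1.png

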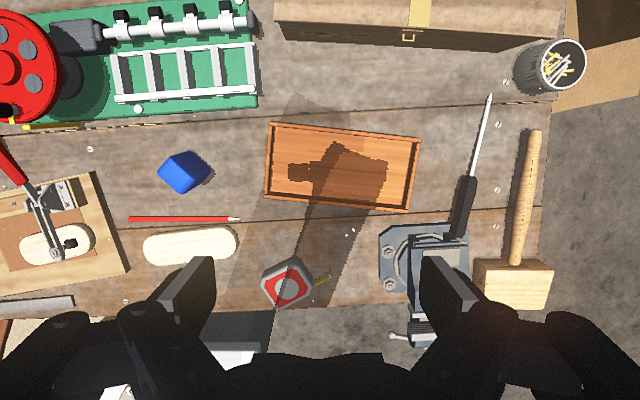

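The wrist view (800x500) shows block tops at about (140,160), (233,172), (172,257) and (247,250), the wheel at (370,157), the crank at (367,213) and fins from x=460 to 625. The tray is at (700,263), slightly turned. I'll zoom in for corners.

```bash
python3 - <<'E'
from h import *
im=cv2.imread("pics/w2.png")
cv2.imwrite("pics/cb.png",cv2.resize(im[100:235,90:240],None,fx=4,fy=4,interpolation=cv2.INTER_CUBIC))
cv2.imwrite("pics/cm.png",cv2.resize(im[45:165,350:520],None,fx=4.7,fy=4.7,interpolation=cv2.INTER_CUBIC))
hsv=cv2.cvtColor(im,cv2.COLOR_BGR2HSV)
m=(((hsv[...,0]<6)|(hsv[...,0]>174))&(hsv[...,1]>190)&(hsv[...,2]>60)).astype(np.uint8)
m[170:]=0
cs,_=cv2.findContours(m,0,2);c=max(cs,key=cv2.contourArea);c=cv2.convexHull(c)
e=cv2.fitEllipse(c);print(e)
import pickle;p=pickle.load(open("w2.pkl","rb"))
print("wheel",plane(p,[e[0]],.11))
E
```

```text
((294.8587341308594, 122.92767333984375), (108.36479187011719, 109.43840026855469), 166.17520141601562)
wheel [[0.61849377 0.09534778 0.11      ]]
```

View pics/cb.png

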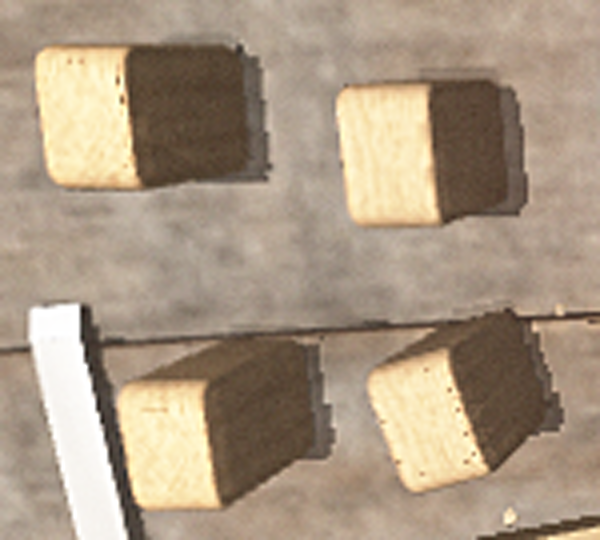

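View pics/cm.png

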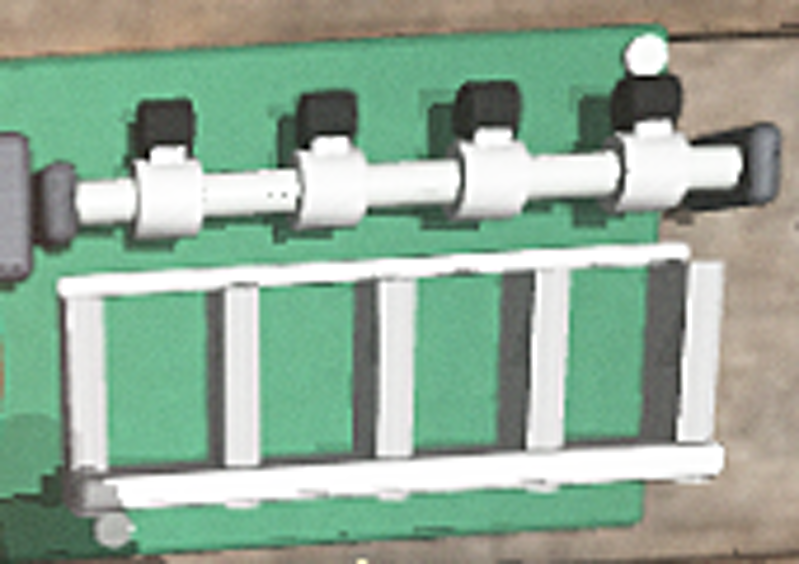

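Block tops are bright and easy to segment. The fins are centred along (87,385) to (703,351) in the crop, with the fence and sill edges clear.

```bash
python3 - <<'E'
from h import *
import pickle;p=pickle.load(open("w2.pkl","rb"))
im=cv2.imread("pics/w2.png")
v=im.max(2);m=((v>185)).astype(np.uint8)
m[:,:95]=0;m[:100]=0;m[235:]=0;m[:,235:]=0
cs,_=cv2.findContours(cv2.morphologyEx(m,2,np.ones((3,3))),0,1)
for c in cs:
    if cv2.contourArea(c)<400:continue
    w=plane(p,c[:,0],.081);r=cv2.minAreaRect((w[:,:2]*1000).astype(np.float32));print("blk",c[:,0].mean(0),r)
f=lambda l:np.array(l)/4.7+[350,45]
F=plane(p,f([(87,385),(241,375),(396,367),(548,358),(703,351)]),.041);print(F.round(4),np.linalg.norm(np.diff(F,axis=0),axis=1))
d=F[0]-F[-1];d/=np.linalg.norm(d);print("ydir",d,"yaw",np.arctan2(-d[0],d[1]))
a=plane(p,f([(160,478),(620,450)]),.048);b=plane(p,f([(160,293),(620,264)]),.019);print(a.round(4),b.round(4))
s=plane(p,f([(645,55),(113,528)]),.012);print("screws",s)
print("shaft",plane(p,f([(100,202),(735,165)]),.05))
g=lambda l:np.array(l)/1.25
print("crank",plane(p,g([(367,210)]),.16))
t=plane(p,g([(620,211),(796,235),(775,316),(602,297)]),.032);print("tray",t.round(4),t.mean(0))
print(get_obs()["q"])
E
```

```text
blk [131.78571429 211.05102041] ((504.3995056152344, 319.0746765136719), (29.785114288330078, 43.32851791381836), 89.9095458984375)
blk [196.48543689 205.33980583] ((512.40234375, 231.14035034179688), (43.133575439453125, 29.898439407348633), 13.932025909423828)
blk [108.2826087  205.03623188] ((512.7163696289062, 349.5887756347656), (80.85871887207031, 19.278228759765625), 2.7563676834106445)
blk [186.49056604 138.46226415] ((600.2616577148438, 234.48617553710938), (29.701553344726562, 42.27400588989258), 89.3667221069336)
blk [111.31192661 128.44954128] ((612.9130249023438, 330.1713562011719), (29.489992141723633, 42.215919494628906), 88.8299331665039)
[[ 6.105e-01 -3.000e-04  4.100e-02]
 [ 6.132e-01 -4.480e-02  4.100e-02]
 [ 6.154e-01 -8.980e-02  4.100e-02]
 [ 6.180e-01 -1.342e-01  4.100e-02]
 [ 6.202e-01 -1.799e-01  4.100e-02]] [0.04462148 0.0450692  0.04445599 0.04575631]
ydir [-0.05397415  0.99854233  0.        ] yaw 0.054000386901613816
[[ 0.5844 -0.0212  0.048 ]
 [ 0.5922 -0.1551  0.048 ]] [[ 0.6364 -0.0246  0.019 ]
 [ 0.645  -0.1629  0.019 ]]
screws [[ 0.70502061 -0.16745782  0.012     ]
 [ 0.56526828 -0.01405448  0.012     ]]
shaft [[ 0.66047316 -0.00109047  0.05      ]
 [ 0.67101333 -0.17826877  0.05      ]]
crank [[0.57391836 0.09462199 0.16      ]]
tray [[ 0.5509 -0.188   0.032 ]
 [ 0.5218 -0.4114  0.032 ]
 [ 0.4168 -0.4089  0.032 ]
 [ 0.4455 -0.1795  0.032 ]] [ 0.48372279 -0.29697135  0.032     ]
[ 0.04166245  0.22357358 -0.333882    1.596606    0.07579378  1.33435025
 -1.87945446]
```

Call:
arm_command(
  rows=[
    [[70, 0.1, 0.4, 0, 1], [70, 0.1, 0.4, 0, 1], [70, 0.1, 0.4, 0, 1], [70, 0.1, 0.4, 0, 1], [70, 0.1, 0.4, 0, 1], [70, 0.07, 0.4, 0, 1], [70, 0, 0.33, -0.2, 1], [70, 0, 0, -0.3, 1], [70, 0, 0, -0.3, 1], [70, 0, 0, -0.3, 1]],
  ],
)

```text
t: 3.95
eef_pos: [0.6003, 0.2378, 0.3086]
tool_rot: [-0.0, 0.921, 0.391, -0.0]
contact_force: [0.9, -1.0, 0.1]
gripper_width: 0.82
grasp_force: 0.0
```

Call:
arm_command(
  rows=[
    [[70, 0, 0, -0.3, 1], [70, 0, 0, -0.3, 1], [70, 0, 0, -0.3, 1], [70, 0, 0, -0.3, 1], [70, 0, 0, -0.3, 1], [70, 0, 0, -0.3, 1], [70, 0, 0, -0.3, 1], [70, 0, 0, 0, 1], [70, 0, 0, 0, 1], [70, 0, 0, 0, 0.6]],
  ],
)

```text
t: 5.2
eef_pos: [0.6004, 0.2377, 0.1831]
tool_rot: [-0.0, 0.708, 0.707, 0.0]
contact_force: [-0.9, -0.9, 0.1]
gripper_width: 0.819
grasp_force: 0.0
```

```bash
python3 - <<'E'
from h import *
o=get_obs();print(o["eef_pos"],yaw(),o["q"],o["gripper_width"])
p=cams.camera_params("wrist");im=cams.read_camera("wrist")[:,:,::-1];cv2.imwrite("pics/w3.png",im)
print(p["extrinsics"])
hsv=cv2.cvtColor(im,cv2.COLOR_BGR2HSV)
import pickle;pickle.dump(p,open("w3.pkl","wb"))
E
```

```text
[0.60043181 0.23768913 0.1830821 ] 1.5694081205540857 [-0.015036    0.55644908 -0.64740129  1.64180899  0.3711665   1.06939718
 -0.77208791] 0.8189710596234059
[[ 0.99999692 -0.00136283 -0.00207625  0.59987086]
 [-0.00185713 -0.96539506 -0.2607852   0.30336047]
 [-0.00164899  0.26078825 -0.96539462  0.32597728]
 [ 0.          0.          0.          1.        ]]
```

View pics/w3.png

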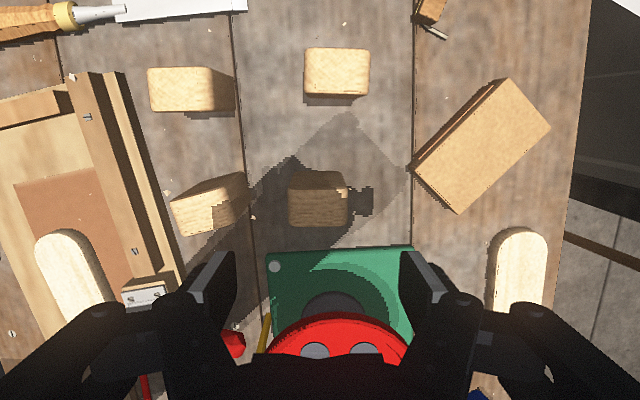

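This view shows the four tops: B at (318,207), A at (337,71), C at (180,90) and D at (205,208). I'll use them as a second estimate.

```bash
python3 - <<'E'
from h import *
import pickle;p=pickle.load(open("w3.pkl","rb"))
im=cv2.imread("pics/w3.png");g=im.max(2)
hsv=cv2.cvtColor(im,cv2.COLOR_BGR2HSV)
for n,(x,y) in dict(A=(337,71),B=(318,207),C=(181,90),D=(205,208)).items():
    c0=hsv[y-8:y+8,x-8:x+8].reshape(-1,3).mean(0)
    m=((abs(hsv.astype(float)-c0)<[6,45,45]).all(2)).astype(np.uint8);m=cv2.morphologyEx(cv2.morphologyEx(m,3,np.ones((3,3))),2,np.ones((3,3)))
    k,l=cv2.connectedComponents(m);mm=(l==l[y,x]).astype(np.uint8)
    c=max(cv2.findContours(mm,0,1)[0],key=cv2.contourArea)[:,0]
    w=plane(p,c,.081);print(n,c.min(0),c.max(0),cv2.minAreaRect((w[:,:2]*1000).astype(np.float32)))
E
```

```text
A [306  48] [368  93] ((612.6907958984375, 330.34539794921875), (28.41649055480957, 41.36833190917969), 87.68221282958984)
B [286  22] [508 251] ((650.019775390625, 282.8821716308594), (161.67185974121094, 122.18850708007812), 71.40015411376953)
C [148  67] [208 110] ((504.3409729003906, 319.28271484375), (28.175703048706055, 40.46891403198242), 89.47526550292969)
D [170 189] [224 235] ((512.7521362304688, 230.80126953125), (41.99561309814453, 28.51194953918457), 15.320348739624023)
```

Call:
arm_command(
  rows=[
    [[70, 0, -0.053, -0.4, 0], [70, 0, 0, -0.4, 0], [70, 0, 0, -0.4, 0], [70, 0, 0, -0.4, 0], [70, 0, 0, -0.4, 0], [70, 0, 0, -0.27, 0], [70, 0, 0, 0, 0], [70, 0, 0, 0, 0], [30, 0, 0, 0, 0], [30, 0, 0, 0, 0]],
  ],
  newtons=35,
)

```text
t: 6.5
eef_pos: [0.6008, 0.2338, 0.0482]
tool_rot: [0.0, 0.709, 0.705, 0.001]
contact_force: [-0.7, 0.0, 4.6]
gripper_width: 0.529
grasp_force: 36.3
```

Call:
arm_command(
  rows=[
    [[30, 0, 0, 0, 0], [30, 0, 0, 0, 0], [30, 0, 0, 0, 0], [30, 0, 0, 0.4, 0], [30, 0, 0, 0.6, 0], [30, 0, 0, 0.6, 0], [30, 0, 0, 0.6, 0], [30, 0, 0, 0.6, 0], [30, 0, 0, 0, 0], [30, 0, 0, 0, 0]],
  ],
)

```text
t: 7.75
eef_pos: [0.5997, 0.2329, 0.2143]
tool_rot: [-0.0, 0.709, 0.705, -0.001]
contact_force: [-0.2, -0.5, -1.4]
gripper_width: 0.531
grasp_force: 36.2
```

```bash
python3 - <<'E'
from h import *
o=get_obs();print(o["eef_pos"],yaw(),o["gripper_width"],o["grasp_force"])
a=cams.read_camera("wrist")[150:400,150:490,::-1];b=cams.read_camera("scene")[60:310,200:460,::-1]
cv2.imwrite("pics/w4.png",np.hstack([a,b]))
E
```

```text
[0.59972683 0.23285416 0.21425407] 1.5646009865390362 0.5305045248024188 36.19472801685333
```

View pics/w4.png

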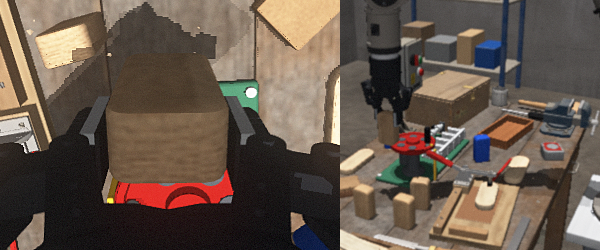

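Call:
arm_command(
  rows=[
    [[30, 0, 0, 0.5, 0], [30, 0.03, -0.7, 0, 0.1], [30, 0.04, -0.8, 0, 0.1], [30, 0.04, -0.8, 0, 0.1], [30, 0.04, -0.8, 0, 0.1], [30, 0.04, -0.8, 0, 0.1], [30, 0.04, -0.8, 0, 0.1], [30, 0.04, -0.8, 0, 0.1], [30, 0.04, -0.8, 0, 0.08], [30, 0, -0.2, 0, 0]],
  ],
)

```text
t: 9.1
eef_pos: [0.6176, -0.1617, 0.2432]
tool_rot: [-0.001, 0.689, 0.725, -0.001]
contact_force: [-0.2, -0.1, -1.3]
gripper_width: 0.531
grasp_force: 36.1
```

Call:
arm_command(
  rows=[
    [[30, 0, 0, -0.4, 0], [30, 0, 0, -0.5, 0], [30, 0, 0, -0.5, 0], [30, 0, 0, -0.5, 0], [30, 0, 0, -0.3, 0], [30, 0, 0, 0, 0], [30, 0, 0, 0, 0], [30, 0, 0, 0, 0], [30, 0, 0, 0, 0], [30, 0, 0, 0, 0]],
  ],
)

```text
t: 10.35
eef_pos: [0.619, -0.1566, 0.1135]
tool_rot: [0.0, 0.687, 0.727, 0.0]
contact_force: [0.6, 0.2, -1.2]
gripper_width: 0.532
grasp_force: 36.1
```

```bash
python3 - <<'E'
from h import *
o=get_obs();print(o["eef_pos"],yaw(),o["gripper_width"],o["grasp_force"])
p=cams.camera_params("wrist");import pickle;pickle.dump(p,open("w5.pkl","wb"))
im=cams.read_camera("wrist")[:,:,::-1];cv2.imwrite("pics/w5.png",im)
E
```

```text
[ 0.61895173 -0.15664313  0.11353663] 1.627060649327925 0.5319125650775891 36.1492645740509
```

View pics/w5.png

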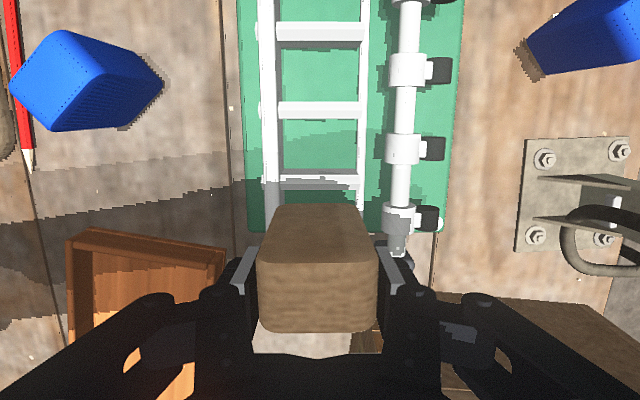

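The view shows the block hanging over slot0, with fins at rows 31, 110 and 183, the fence edge at column 279 and the sill at 360. I'll cross-check the slot estimate.

```bash
python3 - <<'E'
from h import *
import pickle;p=pickle.load(open("w5.pkl","rb"))
print(plane(p,[(320,31),(320,110),(320,183)],.041).round(4))
print(plane(p,[(278,80),(279,150)],.048).round(4),plane(p,[(361,80),(359,150)],.019).round(4))
# block's bottom-face rear(+y) edge in hand: front face bottom corners
g=get_obs();print(plane(p,[(280,206),(358,206)],g["eef_pos"][2]-.048).round(4))
E
```

```text
[[ 0.6135 -0.0458  0.041 ]
 [ 0.616  -0.09    0.041 ]
 [ 0.6186 -0.135   0.041 ]]
[[ 0.5909 -0.0746  0.048 ]
 [ 0.5926 -0.1147  0.048 ]] [[ 0.6419 -0.0693  0.019 ]
 [ 0.6444 -0.1149  0.019 ]]
[[ 0.5959 -0.1448  0.0654]
 [ 0.6408 -0.1423  0.0654]]
```

Call:
arm_command(
  rows=[
    [[30, 0.02, 0, -0.2, 0], [30, 0, 0, -0.2, 0], [30, 0, 0, -0.1, 0], [30, 0, 0, -0.1, 0], [30, 0, 0, -0.1, 0], [30, 0, 0, -0.1, 0], [30, 0, 0, -0.08, 0], [30, 0, 0, 0, 0], [30, 0, 0, 0, 0], [30, 0, 0, 0, 0]],
  ],
)

```text
t: 11.65
eef_pos: [0.62, -0.1566, 0.0603]
tool_rot: [-0.0, 0.687, 0.727, 0.0]
contact_force: [0.5, -1.5, -0.3]
gripper_width: 0.537
grasp_force: 36.0
```

Call:
arm_command(
  rows=[
    [[54, 0, 0, 0, 0], [54, 0, 0, 0, 0], [54, 0, 0, 0, 0], [54, 0, 0, 0.3, 0], [54, 0, 0, 0.6, 0], [70, 0, 0, 0.6, 0], [70, 0, 0, 0.6, 0], [70, 0, 0, 0.6, 0], [70, 0, 0.8, 0, -0.5], [70, 0, 0.8, 0, -0.57]],
  ],
)

```text
t: 12.9
eef_pos: [0.6204, -0.0599, 0.2245]
tool_rot: [0.001, 0.718, 0.696, 0.001]
contact_force: [0.1, 1.1, 0.4]
gripper_width: 0.822
grasp_force: 0.0
```

Call:
arm_command(
  rows=[
    [[70, -0.12, 0.8, 0, 0], [70, 0, 0.8, 0, 0], [70, 0, 0.8, 0, 0], [70, 0, 0.8, 0, 0], [70, 0, 0.8, 0, 0], [70, 0, 0.8, 0, 0], [70, 0, 0.8, 0, 0], [70, 0, 0.7, 0, 0], [70, 0, 0.21, 0, 0], [70, 0, 0, 0, 0]],
  ],
)

```text
t: 14.15
eef_pos: [0.6125, 0.3306, 0.2231]
tool_rot: [0.0, 0.717, 0.697, 0.0]
contact_force: [-0.5, -0.4, 0.2]
gripper_width: 0.823
grasp_force: 0.0
```

Call:
arm_command(
  rows=[
    [[70, 0, 0, -0.4, 0], [70, 0, 0, -0.4, 0], [70, 0, 0, -0.4, 0], [70, 0, 0, -0.4, 0], [70, 0, 0, -0.4, 0], [70, 0, 0, 0, 0], [70, 0, 0, 0, 0], [70, 0, 0, 0, 0], [70, 0, 0, 0, 0], [70, 0, 0, 0, 0]],
  ],
)

```text
t: 15.4
eef_pos: [0.6129, 0.3302, 0.1027]
tool_rot: [0.0, 0.717, 0.697, 0.0]
contact_force: [-0.4, -0.1, -0.5]
gripper_width: 0.82
grasp_force: 0.0
```

```bash
python3 - <<'E'
from h import *
o=get_obs();print(o["eef_pos"],yaw(),o["gripper_width"],o["grasp_force"])
for n in("scene","side"):cv2.imwrite(f"pics/{n}6.png",cams.read_camera(n)[:,:,::-1])
a=cv2.imread("pics/scene6.png")[150:310,170:420];b=cv2.imread("pics/side6.png")[140:300,230:480]
cv2.imwrite("pics/v6.png",cv2.resize(np.vstack([a,b]),None,fx=1.8,fy=1.8))
E
```

```text
[0.61290022 0.33021856 0.10273867] 1.5417022777690732 0.8201324185881647 0.0
```

View pics/v6.png

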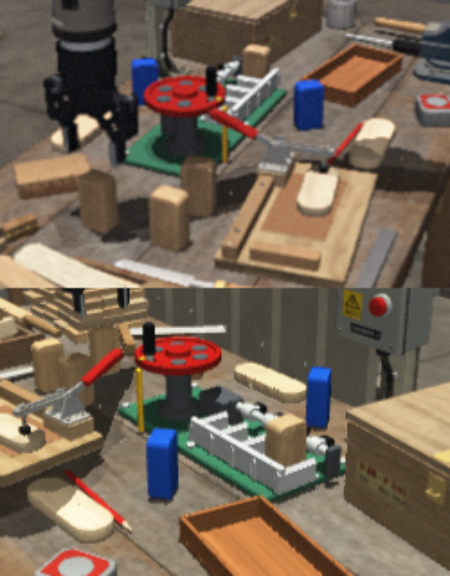

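Call:
arm_command(
  rows=[
    [[70, 0, 0, -0.4, 0], [70, 0, 0, -0.4, 0], [70, 0, 0, -0.13, 0], [70, 0, 0, 0, 0], [30, 0, 0, 0, 0], [30, 0, 0, 0, 0], [30, 0, 0, 0, 0], [30, 0, 0, 0, 0], [30, 0, 0, 0.4, 0], [30, 0, 0, 0.6, 0]],
  ],
)

```text
t: 16.75
eef_pos: [0.612, 0.3294, 0.1071]
tool_rot: [-0.0, 0.717, 0.697, -0.001]
contact_force: [0.9, 0.0, -0.1]
gripper_width: 0.532
grasp_force: 37.5
```

Call:
arm_command(
  rows=[
    [[30, 0, 0, 0.6, 0], [30, 0, 0, 0.6, 0], [30, 0, 0, 0.6, 0], [30, 0, -0.2, 0.5, 0], [30, 0, -0.7, 0, 0.2], [30, 0.02, -0.8, 0, 0.2], [30, 0.02, -0.8, 0, 0.2], [30, 0.02, -0.8, 0, 0.2], [30, 0.02, -0.8, 0, 0.2], [30, 0, -0.8, 0, 0.07]],
  ],
)

```text
t: 18.0
eef_pos: [0.6173, 0.0346, 0.2459]
tool_rot: [0.0, 0.687, 0.727, 0.0]
contact_force: [0.4, -0.6, -0.3]
gripper_width: 0.533
grasp_force: 37.5
```

Call:
arm_command(
  rows=[
    [[30, 0, -0.8, 0, 0], [30, 0, -0.8, 0, 0], [30, 0, -0.7, 0, 0], [30, 0, -0.165, 0, 0], [30, 0, 0, -0.5, 0], [30, 0, 0, -0.5, 0], [30, 0, 0, -0.5, 0], [30, 0, 0, -0.5, 0], [30, 0, 0, 0, 0], [30, 0, 0, 0, 0]],
  ],
)

```text
t: 19.25
eef_pos: [0.6185, -0.1111, 0.1262]
tool_rot: [0.001, 0.687, 0.727, 0.001]
contact_force: [-0.3, -0.4, -0.4]
gripper_width: 0.534
grasp_force: 37.5
```

Call:
arm_command(
  rows=[
    [[30, -0.01, -0.01, -0.3, 0], [30, 0, 0, -0.3, 0], [30, 0, 0, -0.1, 0], [30, 0, 0, -0.1, 0], [30, 0, 0, -0.1, 0], [30, 0, 0, -0.1, 0], [30, 0, 0, -0.1, 0], [30, 0, 0, 0, 0], [30, 0, 0, 0, 0], [30, 0, 0, 0, 0]],
  ],
)

```text
t: 20.5
eef_pos: [0.6176, -0.1125, 0.059]
tool_rot: [0.001, 0.687, 0.727, 0.0]
contact_force: [0.3, 0.7, 4.3]
gripper_width: 0.534
grasp_force: 38.3
```

Call:
arm_command(
  rows=[
    [[54, 0, 0, 0, 0], [54, 0, 0, 0, 0], [54, 0, 0, 0, 0], [54, 0, 0, 0.3, 0], [54, 0, 0, 0.6, 0], [70, 0, 0, 0.6, 0], [70, 0, 0, 0.6, 0], [70, 0, 0, 0.6, 0], [70, 0, 0.8, 0, -0.4], [70, 0, 0.8, 0, -0.36]],
  ],
)

```text
t: 21.75
eef_pos: [0.6174, -0.0158, 0.2226]
tool_rot: [0.001, 0.71, 0.705, 0.001]
contact_force: [0.9, -0.1, -0.1]
gripper_width: 0.821
grasp_force: 0.0
```

Call:
arm_command(
  rows=[
    [[70, -0.27, 0.8, 0, 0], [70, -0.27, 0.8, 0, 0], [70, -0.27, 0.8, 0, 0], [70, -0.27, 0.8, 0, 0], [70, -0.27, 0.8, 0, 0], [70, -0.27, 0.8, 0, 0], [70, -0.27, 0.8, 0, 0], [70, 0, 0, 0, 0], [70, 0, 0, -0.5, 0], [70, 0, 0, -0.5, 0]],
  ],
)

```text
t: 23.0
eef_pos: [0.5045, 0.3189, 0.1611]
tool_rot: [0.001, 0.709, 0.705, 0.001]
contact_force: [0.1, -0.5, -0.7]
gripper_width: 0.819
grasp_force: 0.0
```

Call:
arm_command(
  rows=[
    [[70, 0, 0, -0.5, 0], [70, 0, 0, -0.4, 0], [70, 0, 0, -0.1, 0], [70, 0, 0, 0, 0], [70, 0, 0, 0, 0], [70, 0, 0, 0, 0], [70, 0, 0, 0, 0], [70, 0, 0, 0, 0], [70, 0, 0, 0, 0], [70, 0, 0, 0, 0]],
  ],
)

```text
t: 24.25
eef_pos: [0.5035, 0.3195, 0.1005]
tool_rot: [-0.0, 0.709, 0.706, -0.0]
contact_force: [-1.0, 0.1, -0.5]
gripper_width: 0.82
grasp_force: 0.0
```

Call:
arm_command(
  rows=[
    [[70, 0, 0, -0.4, 0], [70, 0, 0, -0.4, 0], [70, 0, 0, -0.09, 0], [70, 0, 0, 0, 0], [30, 0, 0, 0, 0], [30, 0, 0, 0, 0], [30, 0, 0, 0, 0], [30, 0, 0, 0, 0], [30, 0, 0, 0.4, 0], [30, 0, 0, 0.6, 0]],
  ],
)

```text
t: 25.5
eef_pos: [0.5027, 0.3187, 0.1067]
tool_rot: [-0.0, 0.709, 0.706, -0.001]
contact_force: [0.1, 0.1, -0.7]
gripper_width: 0.528
grasp_force: 36.0
```

Call:
arm_command(
  rows=[
    [[30, 0, 0, 0.6, 0], [30, 0, 0, 0.6, 0], [30, 0, 0, 0.6, 0], [30, 0, 0, 0.5, 0], [30, 0.25, -0.7, 0, 0.2], [30, 0.25, -0.8, 0, 0.2], [30, 0.25, -0.8, 0, 0.2], [30, 0.25, -0.8, 0, 0.16], [30, 0.25, -0.8, 0, 0], [30, 0.25, -0.8, 0, 0]],
  ],
)

```text
t: 26.75
eef_pos: [0.5936, 0.0358, 0.2451]
tool_rot: [0.0, 0.687, 0.727, -0.0]
contact_force: [0.3, 0.8, -1.3]
gripper_width: 0.536
grasp_force: 36.1
```

Call:
arm_command(
  rows=[
    [[30, 0.25, -0.8, 0, 0], [30, 0.1, -0.7, 0, 0], [30, 0, -0.23, 0, 0], [30, 0, 0, 0, 0], [30, 0, 0, -0.5, 0], [30, 0, 0, -0.5, 0], [30, 0, 0, -0.5, 0], [30, 0, 0, -0.5, 0], [30, 0, 0, 0, 0], [30, 0, 0, 0, 0]],
  ],
)

```text
t: 28.0
eef_pos: [0.6153, -0.0646, 0.1264]
tool_rot: [0.0, 0.686, 0.727, 0.001]
contact_force: [0.7, -0.9, -0.8]
gripper_width: 0.534
grasp_force: 36.1
```

Call:
arm_command(
  rows=[
    [[30, 0, -0.02, -0.3, 0], [30, 0, 0, -0.3, 0], [30, 0, 0, -0.1, 0], [30, 0, 0, -0.1, 0], [30, 0, 0, -0.1, 0], [30, 0, 0, -0.1, 0], [30, 0, 0, -0.1, 0], [30, 0, 0, 0, 0], [30, 0, 0, 0, 0], [30, 0, 0, 0, 0]],
  ],
)

```text
t: 29.25
eef_pos: [0.6153, -0.0675, 0.0599]
tool_rot: [0.001, 0.687, 0.727, 0.0]
contact_force: [-0.2, -0.5, 5.4]
gripper_width: 0.53
grasp_force: 36.3
```

Call:
arm_command(
  rows=[
    [[54, 0, 0, 0, 0], [54, 0, 0, 0, 0], [54, 0, 0, 0, 0], [54, 0, 0, 0.3, 0], [54, 0, 0, 0.6, 0], [70, 0, 0, 0.6, 0], [70, 0, 0, 0.6, 0], [70, 0, 0, 0.6, 0], [70, -0.2, 0.7, 0, 0.3], [70, -0.26, 0.7, 0, 0.3]],
  ],
)

```text
t: 30.5
eef_pos: [0.5873, 0.0174, 0.2231]
tool_rot: [0.001, 0.669, 0.743, 0.001]
contact_force: [1.0, -0.1, 0.5]
gripper_width: 0.818
grasp_force: 0.0
```

Call:
arm_command(
  rows=[
    [[70, -0.25, 0.7, 0, 0.4], [70, -0.25, 0.7, 0, 0.4], [70, -0.25, 0.7, 0, 0.4], [70, -0.25, 0.7, 0, 0.4], [70, -0.25, 0.7, 0, 0.29], [70, 0, 0.075, 0, 0], [70, 0, 0, 0, 0], [70, 0, 0, -0.5, 0], [70, 0, 0, -0.5, 0], [70, 0, 0, -0.5, 0]],
  ],
)

```text
t: 31.75
eef_pos: [0.5132, 0.2288, 0.1305]
tool_rot: [0.001, 0.613, 0.79, -0.0]
contact_force: [-0.5, 0.1, 0.4]
gripper_width: 0.816
grasp_force: 0.0
```

Call:
arm_command(
  rows=[
    [[70, 0, 0, -0.4, 0], [70, 0, 0, -0.1, 0], [70, 0, 0, 0, 0], [70, 0, 0, 0, 0], [70, 0, 0, 0, 0], [70, 0, 0, 0, 0], [70, 0, 0, 0, 0], [70, 0, 0, 0, 0], [70, 0, 0, 0, 0], [70, 0, 0, 0, 0]],
  ],
)

```text
t: 33.0
eef_pos: [0.512, 0.2311, 0.1011]
tool_rot: [-0.0, 0.611, 0.791, -0.0]
contact_force: [0.0, 0.4, -0.0]
gripper_width: 0.82
grasp_force: 0.0
```

```bash
python3 - <<'E'
from h import *
o=get_obs();print(o["eef_pos"],yaw(),o["q"][6])
E
```

```text
[0.51195012 0.23105946 0.10107436] 1.8264628940957688 -0.6754734417340672
```

Call:
arm_command(
  rows=[
    [[70, 0, 0, -0.4, 0], [70, 0, 0, -0.4, 0], [70, 0, 0, -0.1, 0], [70, 0, 0, 0, 0], [30, 0, 0, 0, 0], [30, 0, 0, 0, 0], [30, 0, 0, 0, 0], [30, 0, 0, 0, 0], [30, 0, 0, 0.4, 0], [30, 0, 0, 0.6, 0]],
  ],
)

```text
t: 34.25
eef_pos: [0.5111, 0.2304, 0.1069]
tool_rot: [-0.001, 0.611, 0.791, -0.001]
contact_force: [0.6, -0.4, -0.7]
gripper_width: 0.535
grasp_force: 36.3
```

Call:
arm_command(
  rows=[
    [[30, 0, 0, 0.6, 0], [30, 0, 0, 0.6, 0], [30, 0, 0, 0.6, 0], [30, 0, 0, 0.5, 0], [30, 0.28, -0.7, 0, -0.4], [30, 0.28, -0.7, 0, -0.4], [30, 0.28, -0.7, 0, -0.4], [30, 0.28, -0.7, 0, -0.4], [30, 0.28, -0.7, 0, -0.4], [30, 0.28, -0.7, 0, -0.49]],
  ],
)

```text
t: 35.5
eef_pos: [0.6129, -0.0225, 0.2451]
tool_rot: [-0.0, 0.687, 0.726, -0.0]
contact_force: [0.0, 0.6, -1.4]
gripper_width: 0.53
grasp_force: 36.3
```

Call:
arm_command(
  rows=[
    [[30, 0, -0.02, 0, 0], [30, 0, 0, 0, 0], [30, 0, 0, 0, 0], [30, 0, 0, 0, 0], [30, 0, 0, -0.5, 0], [30, 0, 0, -0.5, 0], [30, 0, 0, -0.5, 0], [30, 0, 0, -0.5, 0], [30, 0, 0, 0, 0], [30, 0, 0, 0, 0]],
  ],
)

```text
t: 36.75
eef_pos: [0.6135, -0.0216, 0.1263]
tool_rot: [0.0, 0.687, 0.727, 0.001]
contact_force: [1.2, 0.1, -0.7]
gripper_width: 0.534
grasp_force: 36.3
```

Call:
arm_command(
  rows=[
    [[30, -0.01, 0, -0.3, 0], [30, 0, 0, -0.3, 0], [30, 0, 0, -0.1, 0], [30, 0, 0, -0.1, 0], [30, 0, 0, -0.1, 0], [30, 0, 0, -0.1, 0], [30, 0, 0, -0.1, 0], [30, 0, 0, 0, 0], [30, 0, 0, 0, 0], [30, 0, 0, 0, 0]],
  ],
)

```text
t: 38.0
eef_pos: [0.6124, -0.0221, 0.0601]
tool_rot: [0.0, 0.687, 0.727, 0.0]
contact_force: [-3.3, 0.7, 8.6]
gripper_width: 0.536
grasp_force: 37.5
```

Call:
arm_command(
  rows=[
    [[54, 0, 0, 0, 0], [54, 0, 0, 0, 0], [54, 0, 0, 0, 0], [54, 0, 0, 0.3, 0], [54, 0, 0, 0.6, 0], [60, 0, 0, 0.8, 0], [60, 0, 0, 0.8, 0], [60, 0, 0, 0.8, 0], [60, 0, 0, 0.8, 0], [60, 0, 0, 0, 0]],
  ],
)

```text
t: 39.25
eef_pos: [0.6143, -0.0212, 0.311]
tool_rot: [0.003, 0.687, 0.727, 0.003]
contact_force: [-0.1, -0.0, -0.5]
gripper_width: 0.704
grasp_force: 0.0
```

```bash
python3 - <<'E'
from h import *
o=get_obs();print(o["eef_pos"],yaw())
p=cams.camera_params("wrist");import pickle;pickle.dump(p,open("w7.pkl","wb"))
im=cams.read_camera("wrist")[:,:,::-1].copy();cv2.imwrite("pics/w7.png",im)
hsv=cv2.cvtColor(im,cv2.COLOR_BGR2HSV)
m=(((hsv[...,0]<6)|(hsv[...,0]>174))&(hsv[...,1]>190)&(hsv[...,2]>60)).astype(np.uint8)
m=cv2.morphologyEx(m,2,np.ones((9,9)))
c=max(cv2.findContours(m,0,2)[0],key=cv2.contourArea);e=cv2.fitEllipse(cv2.convexHull(c));print(e,"wheel",plane(p,[e[0]],.11))
s=cams.read_camera("side")[:,:,::-1][130:280,260:460]
cv2.imwrite("pics/v7.png",np.hstack([im[:300],cv2.resize(s,(160,120)).repeat(1,0) if 0 else np.vstack([cv2.resize(s,(160,120)),np.zeros((180,160,3),np.uint8)])]))
E
```

```text
[ 0.61428307 -0.02118426  0.3110183 ] 1.627535455336166
((309.0427551269531, 36.69795608520508), (90.14579010009766, 111.53268432617188), 31.94948959350586) wheel [[0.60001156 0.11128531 0.11      ]]
```

View pics/v7.png

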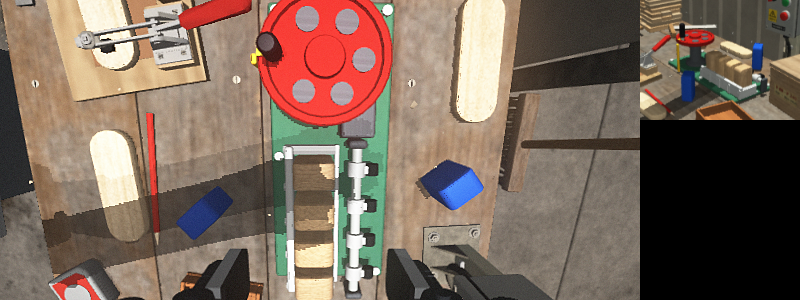

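All four blocks stand in the rack. The wheel hub is at (325,57), and the crank is next to the yellow pointer, with its top at about (266,42).

```bash
python3 - <<'E'
from h import *
import pickle;p=pickle.load(open("w7.pkl","rb"))
print(plane(p,[(325,57),(327,45)],.11),plane(p,[(266,42),(266,45)],.162))
im=cv2.imread("pics/w7.png");hsv=cv2.cvtColor(im,cv2.COLOR_BGR2HSV)
r=((hsv[...,0]<6)|(hsv[...,0]>174))&(hsv[...,1]>150)&(hsv[...,2]>60)
row=lambda y:np.where(r[y,250:400])[0][[0,-1]]+250
for y in(50,60,70):print(y,row(y))
col=np.where(r[:200,325])[0];print(col[-1])
pts=[]
for y in range(50,123,4):
    a=np.where(r[y,250:400])[0]+250;pts+=[(a[-1],y)]
    if y>75:pts+=[(a[0],y)]
w=plane(p,pts,.11)[:,:2]
A=np.c_[2*w,np.ones(len(w))];s=np.linalg.lstsq(A,(w**2).sum(1),rcond=None)[0];print("circ",s[:2],np.sqrt(s[2]+s[0]**2+s[1]**2))
d=((im.max(2)<60)).astype(np.uint8);ys,xs=np.where(d[25:70,252:285]);print("black",xs.min()+252,xs.max()+252,ys.min()+25,ys.max()+25)
E
```

```text
[[0.61579767 0.09448639 0.11      ]
 [0.61700715 0.10507343 0.11      ]] [[0.56773677 0.09545681 0.162     ]
 [0.5677889  0.09324742 0.162     ]]
50 [272 392]
60 [258 392]
70 [259 390]
125
circ [0.61536989 0.0952083 ] 0.06300660610312021
black 256 281 32 61
```

```bash
python3 - <<'E'
from h import *
p=cams.camera_params("scene")
for z in(.09,.1,.11,.12,.13):print(z,plane(p,[(294.4,209),(290,205)],z)[:,:2].round(3).tolist())
im=cv2.imread("pics/w7.png");hsv=cv2.cvtColor(im,cv2.COLOR_BGR2HSV)
m=(abs(hsv[...,0].astype(int)-26)<6)&(hsv[...,1]>180)&(hsv[...,2]>120);m[:30]=0;m[80:]=0
ys,xs=np.where(m[:,240:290]);print(xs.min()+240,xs.max()+240,ys.min(),ys.max())
import pickle;q=pickle.load(open("w7.pkl","rb"))
print(plane(q,[(xs.min()+240,ys.mean()),(xs.max()+240,ys.mean())],.11))
b=cv2.imread("pics/scene0.png");h2=cv2.cvtColor(b,cv2.COLOR_BGR2HSV);m=(abs(h2[...,0].astype(int)-24)<7)&(h2[...,1]>170)&(h2[...,2]>100);ys,xs=np.where(m[195:250,280:310]);print(sorted(zip(ys+195,xs+280))[:8])
E
```

```text
0.09 [[0.555, 0.076], [0.579, 0.06]]
0.1 [[0.545, 0.094], [0.569, 0.078]]
0.11 [[0.535, 0.112], [0.558, 0.096]]
0.12 [[0.525, 0.13], [0.548, 0.114]]
0.13 [[0.515, 0.148], [0.537, 0.132]]
251 261 49 63
[[0.54676093 0.09049748 0.11      ]
 [0.55610397 0.09097566 0.11      ]]
[(np.int64(204), np.int64(290)), (np.int64(204), np.int64(291)), (np.int64(205), np.int64(291)), (np.int64(205), np.int64(292)), (np.int64(210), np.int64(294)), (np.int64(210), np.int64(295)), (np.int64(211), np.int64(294)), (np.int64(220), np.int64(294))]
```

Call:
arm_command(
  rows=[
    [[60, -0.15, 0.4, 0, 0], [60, -0.15, 0.4, 0, 0], [60, -0.15, 0.4, 0, 0], [60, -0.15, 0.4, 0, 0], [60, -0.15, 0.32, -0.3, 0], [60, 0, 0, -0.5, 0], [60, 0, 0, -0.5, 0], [60, 0, 0, -0.5, 0], [60, 0, 0, 0, 0], [60, 0, 0, 0, 0]],
  ],
)

```text
t: 40.6
eef_pos: [0.5673, 0.0932, 0.1976]
tool_rot: [-0.0, 0.687, 0.727, 0.0]
contact_force: [0.8, 0.1, 0.8]
gripper_width: 0.699
grasp_force: 0.0
```

Call:
arm_command(
  rows=[
    [[60, 0.02, 0, -0.3, 0], [60, 0, 0, -0.3, 0], [60, 0, 0, -0.3, 0], [60, 0, 0, -0.22, 0], [60, 0, 0, 0, 0], [5, 0, 0, 0, 0], [5, 0, 0, 0, 0], [5, 0, 0, 0, 0], [5, 0, 0, 0, 0], [5, 0, 0, 0, 0]],
  ],
  newtons=50,
)

```text
t: 41.85
eef_pos: [0.5688, 0.0932, 0.1307]
tool_rot: [0.0, 0.687, 0.727, 0.0]
contact_force: [-1.1, -0.3, 5.2]
gripper_width: 0.189
grasp_force: 49.0
```

```bash
python3 - <<'E'
from h import *
o=get_obs();print(o["eef_pos"],yaw(),o["gripper_width"],o["grasp_force"],o["contact_force"])
X=np.array([.9985,.056]);Y=np.array([-.056,.9985]);t0=.02
t=np.linspace(t0,2*np.pi,31)
P=.048*(-np.cos(t)[:,None]*X+np.sin(t)[:,None]*Y);print((np.diff(P,axis=0)/.06).round(2).tolist())
print((P+[.617,.095])[[0,10,20,30]])
E
```

```text
[0.56875981 0.09318012 0.13067499] 1.6271305253462873 0.18917161308461347 48.95501277584117 [-1.06602274 -0.27878858  5.17998538]
[[0.01, 0.17], [0.05, 0.16], [0.08, 0.15], [0.11, 0.13], [0.13, 0.1], [0.15, 0.07], [0.16, 0.04], [0.17, 0.01], [0.16, -0.03], [0.16, -0.06], [0.14, -0.09], [0.12, -0.12], [0.09, -0.14], [0.06, -0.16], [0.02, -0.16], [-0.01, -0.17], [-0.04, -0.16], [-0.08, -0.15], [-0.11, -0.13], [-0.13, -0.1], [-0.15, -0.08], [-0.16, -0.04], [-0.17, -0.01], [-0.16, 0.03], [-0.16, 0.06], [-0.14, 0.09], [-0.12, 0.12], [-0.09, 0.14], [-0.06, 0.16], [-0.03, 0.16]]
[[0.56902783 0.09327103]
 [0.63920553 0.13755858]
 [0.64302354 0.05466275]
 [0.569072   0.092312  ]]
```

Call:
arm_command(
  rows=[
    [[5, 0.01, 0.17, 0, 0], [5, 0.05, 0.16, 0, 0], [5, 0.08, 0.15, 0, 0], [5, 0.11, 0.13, 0, 0], [5, 0.13, 0.1, 0, 0], [5, 0.15, 0.07, 0, 0], [5, 0.16, 0.04, 0, 0], [5, 0.17, 0.01, 0, 0], [5, 0.16, -0.03, 0, 0], [5, 0.16, -0.06, 0, 0]],
  ],
)

```text
t: 43.1
eef_pos: [0.6391, 0.1357, 0.1307]
tool_rot: [0.001, 0.687, 0.726, -0.001]
contact_force: [-5.7, -6.0, 10.1]
gripper_width: 0.191
grasp_force: 49.6
```

Call:
arm_command(
  rows=[
    [[5, 0.14, -0.09, 0, 0], [5, 0.12, -0.12, 0, 0], [5, 0.09, -0.14, 0, 0], [5, 0.06, -0.16, 0, 0], [5, 0.02, -0.16, 0, 0], [5, -0.01, -0.17, 0, 0], [5, -0.04, -0.16, 0, 0], [5, -0.08, -0.15, 0, 0], [5, -0.11, -0.13, 0, 0], [5, -0.13, -0.1, 0, 0]],
  ],
)

```text
t: 44.35
eef_pos: [0.644, 0.0534, 0.1307]
tool_rot: [0.001, 0.687, 0.726, 0.001]
contact_force: [3.2, 0.6, 5.4]
gripper_width: 0.193
grasp_force: 49.1
```

Call:
arm_command(
  rows=[
    [[5, -0.15, -0.08, 0, 0], [5, -0.16, -0.04, 0, 0], [5, -0.17, -0.01, 0, 0], [5, -0.16, 0.03, 0, 0], [5, -0.16, 0.06, 0, 0], [5, -0.14, 0.09, 0, 0], [5, -0.12, 0.12, 0, 0], [5, -0.09, 0.14, 0, 0], [5, -0.06, 0.16, 0, 0], [5, -0.03, 0.16, 0, 0]],
  ],
)

```text
t: 45.6
eef_pos: [0.5688, 0.0904, 0.1306]
tool_rot: [0.001, 0.688, 0.726, -0.001]
contact_force: [1.2, -3.5, 7.6]
gripper_width: 0.192
grasp_force: 49.4
```

Call:
arm_command(
  rows=[
    [[5, 0, 0, 0, 0], [5, 0, 0, 0, 0], [5, 0, 0, 0, 0], [5, 0, 0, 0, 0], [5, 0, 0, 0, 0], [5, 0, 0, 0, 0], [5, 0, 0, 0, 0], [5, 0, 0, 0, 0], [5, 0, 0, 0, 0], [5, 0, 0, 0, 0]],
  ],
)

```text
t: 46.85
eef_pos: [0.5688, 0.0923, 0.1307]
tool_rot: [0.0, 0.687, 0.727, 0.001]
contact_force: [-0.3, 0.4, 7.9]
gripper_width: 0.195
grasp_force: 49.4
```

Call:
arm_command(
  rows=[
    [[60, 0, 0, 0, 0], [60, 0, 0, 0, 0], [60, 0, 0, 0, 0], [60, 0, 0, 0.4, 0], [60, 0, 0, 0.6, 0], [60, 0, 0, 0.7, 0], [60, 0, 0, 0.7, 0], [60, 0.25, -0.6, 0.3, 0], [60, 0.25, -0.65, 0.3, 0], [60, 0.25, -0.65, 0, 0]],
  ],
)

```text
t: 48.1
eef_pos: [0.6144, -0.0227, 0.3115]
tool_rot: [0.001, 0.687, 0.727, 0.001]
contact_force: [0.0, 0.1, -0.1]
gripper_width: 0.703
grasp_force: 0.0
```

Call:
arm_command(
  rows=[
    [[54, 0, 0, 0, 0], [54, 0, 0, 0, 0], [54, 0, 0, 0, 0], [54, 0, 0, 0, 0], [54, 0, 0, 0, 0], [54, 0, 0, 0, 0], [54, 0, 0, 0, 0], [54, 0, 0, 0, 0], [54, 0, 0, 0, 0], [54, 0, 0, 0, 0]],
  ],
)

```text
t: 49.35
eef_pos: [0.6134, -0.0216, 0.3099]
tool_rot: [-0.0, 0.687, 0.727, -0.0]
contact_force: [-1.1, -0.3, -0.6]
gripper_width: 0.626
grasp_force: 0.0
```

```bash
python3 - <<'E'
from h import *
o=get_obs();print(o["eef_pos"],yaw())
p=cams.camera_params("wrist");im=cams.read_camera("wrist")[:,:,::-1].copy();cv2.imwrite("pics/w8.png",im)
import pickle;pickle.dump(p,open("w8.pkl","wb"))
s=cams.read_camera("side")[:,:,::-1].copy();cv2.imwrite("pics/s8.png",s)
k=proj(p,[[.569,.0925,.162],[.617,.095,.11]]);print(k)
x,y=k[0].astype(int)
d=(im.max(2)<60)[max(0,y-25):y+30,x-25:x+25];ys,xs=np.where(d);print("black",xs.min()+x-25,xs.max()+x-25,ys.min()+max(0,y-25),ys.max()+max(0,y-25))
cv2.imwrite("pics/v8.png",np.vstack([im[:290],cv2.resize(s[120:400,200:520],(640,560))[:300]]))
E
```

```text
[ 0.61338911 -0.02159695  0.3098888 ] 1.6271580477140655
[[270.24898958  45.55681981]
 [329.29845586  56.01678341]]
black 259 284 30 62
```

View pics/v8.png

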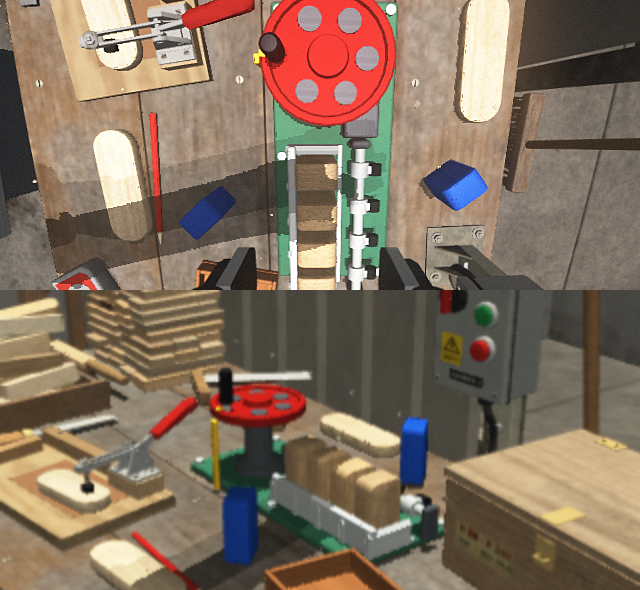

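The crank is back at the pointer, at (268,45), the same place relative to the hub as before. The blocks are all seated and the stamps are back. Next I'll measure the tray from above.

Call:
arm_command(
  rows=[
    [[54, -0.3, -0.7, 0.1, 0], [54, -0.35, -0.72, 0.1, 0], [54, -0.35, -0.72, 0.1, 0], [54, -0.35, -0.72, 0.1, 0], [54, -0.35, -0.72, 0, 0], [54, -0.35, -0.72, 0, 0], [54, 0, 0, 0, 0], [54, 0, 0, 0, 0], [54, 0, 0, 0, 0], [54, 0, 0, 0, 0]],
  ],
)

```text
t: 50.7
eef_pos: [0.491, -0.2784, 0.334]
tool_rot: [0.0, 0.686, 0.727, 0.0]
contact_force: [-1.1, 0.2, 0.4]
gripper_width: 0.635
grasp_force: 0.0
```

```bash
cat > tray.py <<'E'
from h import *
o=get_obs();print(o["eef_pos"],yaw())
p=cams.camera_params("wrist");im=cams.read_camera("wrist")[:,:,::-1].copy();cv2.imwrite("pics/w9.png",im)
k=proj(p,[[.4837,-.297,.006]])[0].astype(int);hsv=cv2.cvtColor(im,cv2.COLOR_BGR2HSV);print(k,hsv[k[1]-5:k[1]+5,k[0]-5:k[0]+5].reshape(-1,3).mean(0))
m=((hsv[...,0]>4)&(hsv[...,0]<16)&(hsv[...,1]>125)&(hsv[...,2]>40)).astype(np.uint8)
m=cv2.morphologyEx(m,3,np.ones((7,7)));m=cv2.morphologyEx(m,2,np.ones((5,5)))
c=max(cv2.findContours(m,0,1)[0],key=cv2.contourArea);c=cv2.convexHull(c)[:,0]
print("px",c.min(0),c.max(0));w=plane(p,c,.032);r=cv2.minAreaRect((w[:,:2]*1000).astype(np.float32));print(r,cv2.boxPoints(r).round(0).tolist(),cv2.approxPolyDP(c,6,True)[:,0].tolist())
cv2.polylines(im,[c],True,(255,0,0),1);cv2.imwrite("pics/v9.png",im)
E
python3 tray.py
```

```text
[ 0.49100646 -0.27837429  0.33399656] 1.6293271404853629
[312 174] [ 11.35 154.35 126.31]
px [273  75] [381 247]
((499.30084228515625, -281.1910095214844), (213.9085693359375, 109.46564483642578), 83.6463851928711) [[433.0, -381.0], [542.0, -394.0], [566.0, -181.0], [457.0, -169.0]] [[296, 75], [381, 90], [349, 247], [273, 236]]
```

View pics/v9.png

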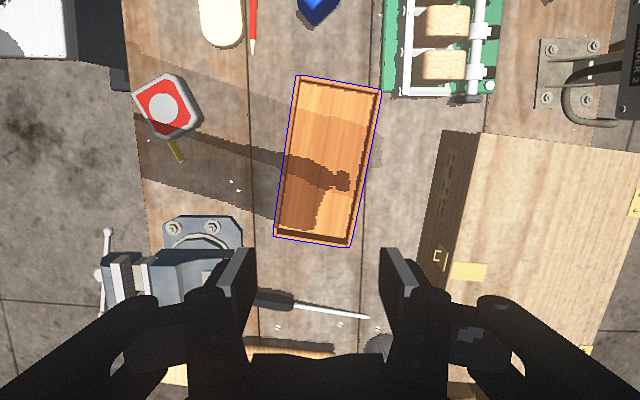

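The wrist view fits the tray cleanly: 214 x 109.5 mm, centre (0.499, -0.281), yaw -0.111.

Call:
arm_command(
  rows=[
    [[54, 0.54, 0.51, 0, 0], [54, 0.54, 0.51, 0, 0], [54, 0.54, 0.51, 0, 0], [54, 0.53, 0.5, 0, 0], [54, 0, 0, -0.5, 0], [54, 0, 0, -0.6, 0], [54, 0, 0, -0.6, 0], [54, 0, 0, -0.6, 0], [54, 0, 0, -0.6, 0], [54, 0, 0, 0, 0]],
  ],
  newtons=35,
)

```text
t: 52.0
eef_pos: [0.6174, -0.1572, 0.1571]
tool_rot: [-0.003, 0.687, 0.727, -0.001]
contact_force: [0.1, -0.5, -0.1]
gripper_width: 0.634
grasp_force: 0.0
```

Call:
arm_command(
  rows=[
    [[54, 0, 0, 0, 0], [54, 0, 0, 0, 0], [54, 0, 0, 0, 0], [54, 0, 0, 0, 0], [54, 0, 0, 0, 0], [54, 0, 0, 0, 0], [54, 0, 0, 0, 0], [54, 0, 0, 0, 0], [54, 0, 0, 0, 0], [54, 0, 0, 0, 0]],
  ],
)

```text
t: 53.25
eef_pos: [0.6194, -0.1578, 0.1599]
tool_rot: [-0.0, 0.687, 0.727, 0.0]
contact_force: [-0.3, 0.8, -0.7]
gripper_width: 0.633
grasp_force: 0.0
```

Call:
arm_command(
  rows=[
    [[54, 0, 0.02, -0.5, 0], [54, 0, 0, -0.5, 0], [54, 0, 0, -0.5, 0], [54, 0, 0, -0.16, 0], [30, 0, 0, 0, 0], [30, 0, 0, 0, 0], [30, 0, 0, 0, 0], [30, 0, 0, 0, 0], [30, 0, 0, 0.4, 0], [30, 0, 0, 0.6, 0]],
  ],
)

```text
t: 54.5
eef_pos: [0.6185, -0.1565, 0.1201]
tool_rot: [-0.001, 0.687, 0.727, -0.001]
contact_force: [-0.1, -0.3, -0.6]
gripper_width: 0.532
grasp_force: 43.5
```

Call:
arm_command(
  rows=[
    [[30, 0, 0, 0.6, 0], [30, 0, 0, 0.6, 0], [30, -0.35, -0.53, 0, -0.35], [30, -0.35, -0.53, 0, -0.35], [30, -0.36, -0.54, 0, -0.35], [30, -0.36, -0.54, 0, -0.35], [30, -0.36, -0.54, 0, -0.35], [30, -0.36, -0.54, 0, -0.34], [30, 0, 0, 0, 0], [30, 0, 0, 0, 0]],
  ],
)

```text
t: 55.75
eef_pos: [0.4913, -0.3492, 0.1926]
tool_rot: [0.0, 0.745, 0.667, 0.0]
contact_force: [0.2, 0.7, 0.0]
gripper_width: 0.534
grasp_force: 43.4
```

Call:
arm_command(
  rows=[
    [[30, 0, 0, -0.5, 0], [30, 0, 0, -0.5, 0], [30, 0, 0, -0.5, 0], [30, 0, 0, -0.2, 0], [30, 0, 0, 0, 0], [30, 0, 0, 0, 0], [30, 0, 0, 0, 0], [30, 0, 0, 0, 0], [30, 0, 0, 0, 0], [30, 0, 0, 0, 0]],
  ],
)

```text
t: 57.0
eef_pos: [0.491, -0.3498, 0.0904]
tool_rot: [0.0, 0.745, 0.667, 0.0]
contact_force: [-0.9, 0.0, -1.5]
gripper_width: 0.533
grasp_force: 43.5
```

Call:
arm_command(
  rows=[
    [[30, 0, 0, -0.2, 0], [30, 0, 0, -0.1, 0], [30, 0, 0, -0.1, 0], [30, 0, 0, -0.1, 0], [30, 0, 0, -0.1, 0], [30, 0, 0, 0, 0], [30, 0, 0, 0, 0], [30, 0, 0, 0, 0], [30, 0, 0, 0, 0], [30, 0, 0, 0, 0]],
  ],
)

```text
t: 58.25
eef_pos: [0.491, -0.3498, 0.0544]
tool_rot: [0.0, 0.745, 0.667, 0.0]
contact_force: [0.2, -0.3, -0.4]
gripper_width: 0.532
grasp_force: 43.5
```

Call:
arm_command(
  rows=[
    [[54, 0, 0, 0, 0], [54, 0, 0, 0, 0], [54, 0, 0, 0, 0], [54, 0, 0, 0.5, 0], [54, 0, 0, 0.6, 0], [54, 0, 0, 0.6, 0], [54, 0, 0, 0.6, 0], [54, 0.3, 0.57, 0, 0.3], [54, 0.3, 0.57, 0, 0.3], [54, 0.3, 0.57, 0, 0.3]],
  ],
)

```text
t: 59.5
eef_pos: [0.5454, -0.2462, 0.1925]
tool_rot: [0.0, 0.721, 0.693, 0.0]
contact_force: [1.2, -0.2, 0.3]
gripper_width: 0.637
grasp_force: 0.0
```

Call:
arm_command(
  rows=[
    [[54, 0.3, 0.57, 0, 0.3], [54, 0.3, 0.57, 0, 0.3], [54, 0.3, 0.56, 0, 0.3], [54, 0.3, 0.56, 0, 0.29], [54, 0, 0, -0.5, 0], [54, 0, 0, -0.5, 0], [54, 0, 0, 0, 0], [54, 0, 0, 0, 0], [54, 0, 0, 0, 0], [54, 0, 0, 0, 0]],
  ],
)

```text
t: 60.75
eef_pos: [0.6176, -0.1117, 0.1334]
tool_rot: [0.001, 0.687, 0.727, 0.0]
contact_force: [-0.7, 0.6, -0.2]
gripper_width: 0.631
grasp_force: 0.0
```

```bash
python3 - <<'E'
from h import *
o=get_obs();print(o["eef_pos"],yaw())
# tray check from the side camera vs predicted corners
p=cams.camera_params("side");im=cams.read_camera("side")[:,:,::-1].copy();cv2.imwrite("pics/s10.png",im)
hsv=cv2.cvtColor(im,cv2.COLOR_BGR2HSV)
m=((hsv[...,0]>4)&(hsv[...,0]<16)&(hsv[...,1]>140)&(hsv[...,2]>40)).astype(np.uint8);m[:200]=0
m=cv2.morphologyEx(m,3,np.ones((5,5)));c=max(cv2.findContours(m,0,1)[0],key=cv2.contourArea)
print(c[:,0].min(0),c[:,0].max(0))
u=np.array([.1107,.9939]);v=np.array([.9939,-.1107]);C=np.array([.4993,-.2812])
Q=[[*(C+a*.1075*u+b*.055*v),z] for a in(-1,1) for b in(-1,1) for z in(0,.032)];k=proj(p,Q);print(k.min(0),k.max(0))
E
```

```text
[ 0.61758065 -0.11170088  0.13342173] 1.6269669337315344
[332 249] [435 326]
[330.51665625 248.05310934] [435.27953156 330.16293999]
```

Call:
arm_command(
  rows=[
    [[54, 0, 0, -0.5, 0], [54, 0, 0, -0.5, 0], [54, 0, 0, -0.22, 0], [54, 0, 0, 0, 0], [30, 0, 0, 0, 0], [30, 0, 0, 0, 0], [30, 0, 0, 0, 0], [30, 0, 0, 0, 0], [30, 0, 0, 0.4, 0], [30, 0, 0, 0.6, 0]],
  ],
)

```text
t: 62.05
eef_pos: [0.6162, -0.1115, 0.1186]
tool_rot: [-0.001, 0.687, 0.727, -0.001]
contact_force: [0.9, -0.4, -0.3]
gripper_width: 0.535
grasp_force: 38.3
```

Call:
arm_command(
  rows=[
    [[30, 0, 0, 0.6, 0], [30, 0, 0, 0.6, 0], [30, -0.33, -0.53, 0, -0.35], [30, -0.33, -0.53, 0, -0.35], [30, -0.33, -0.53, 0, -0.35], [30, -0.34, -0.54, 0, -0.35], [30, -0.34, -0.54, 0, -0.35], [30, -0.34, -0.54, 0, -0.34], [30, 0, 0, 0, 0], [30, 0, 0, 0, 0]],
  ],
)

```text
t: 63.3
eef_pos: [0.4966, -0.3036, 0.1911]
tool_rot: [-0.0, 0.745, 0.667, 0.0]
contact_force: [-0.3, 0.5, -0.4]
gripper_width: 0.53
grasp_force: 38.4
```

Call:
arm_command(
  rows=[
    [[30, 0, 0, -0.5, 0], [30, 0, 0, -0.5, 0], [30, 0, 0, -0.5, 0], [30, 0, 0, -0.2, 0], [30, 0, 0, 0, 0], [30, 0, 0, 0, 0], [30, 0, 0, 0, 0], [30, 0, 0, 0, 0], [30, 0, 0, 0, 0], [30, 0, 0, 0, 0]],
  ],
)

```text
t: 64.55
eef_pos: [0.4964, -0.3042, 0.0892]
tool_rot: [0.0, 0.745, 0.667, 0.0]
contact_force: [0.2, -0.8, -0.7]
gripper_width: 0.536
grasp_force: 38.3
```

Call:
arm_command(
  rows=[
    [[30, 0, 0, -0.2, 0], [30, 0, 0, -0.1, 0], [30, 0, 0, -0.1, 0], [30, 0, 0, -0.1, 0], [30, 0, 0, -0.1, 0], [30, 0, 0, 0, 0], [30, 0, 0, 0, 0], [54, 0, 0, 0, 0], [54, 0, 0, 0, 0], [54, 0, 0, 0, 0]],
  ],
)

```text
t: 65.8
eef_pos: [0.4963, -0.3042, 0.0529]
tool_rot: [-0.0, 0.745, 0.667, 0.0]
contact_force: [0.4, 0.2, -1.6]
gripper_width: 0.632
grasp_force: 0.0
```

Call:
arm_command(
  rows=[
    [[54, 0, 0, 0.5, 0], [54, 0, 0, 0.6, 0], [54, 0, 0, 0.6, 0], [54, 0, 0, 0.6, 0], [54, 0.28, 0.56, 0, 0.3], [54, 0.28, 0.56, 0, 0.3], [54, 0.28, 0.56, 0, 0.3], [54, 0.28, 0.56, 0, 0.3], [54, 0.28, 0.56, 0, 0.3], [54, 0.28, 0.57, 0, 0.3]],
  ],
)

```text
t: 67.05
eef_pos: [0.5976, -0.101, 0.191]
tool_rot: [0.0, 0.695, 0.719, -0.0]
contact_force: [0.1, -0.6, 0.3]
gripper_width: 0.631
grasp_force: 0.0
```

Call:
arm_command(
  rows=[
    [[54, 0.3, 0.59, 0, 0.29], [54, 0, 0, 0, 0], [54, 0, 0, -0.5, 0], [54, 0, 0, -0.5, 0], [54, 0, 0, 0, 0], [54, 0, 0, 0, 0], [54, 0, 0, 0, 0], [54, 0, 0, 0, 0], [54, 0, 0, 0, 0], [54, 0, 0, 0, 0]],
  ],
)

```text
t: 68.3
eef_pos: [0.6152, -0.0666, 0.1313]
tool_rot: [0.0, 0.687, 0.727, 0.0]
contact_force: [-0.6, 0.9, -0.1]
gripper_width: 0.631
grasp_force: 0.0
```

```bash
cat > chk.py <<'E'
from h import *
o=get_obs();print(o["eef_pos"],yaw())
p=cams.camera_params("side");im=cams.read_camera("side")[:,:,::-1].copy();cv2.imwrite("pics/s11.png",im)
hsv=cv2.cvtColor(im,cv2.COLOR_BGR2HSV)
m=((hsv[...,0]>4)&(hsv[...,0]<16)&(hsv[...,1]>140)&(hsv[...,2]>40)).astype(np.uint8);m[:200]=0
m=cv2.morphologyEx(m,3,np.ones((5,5)));c=max(cv2.findContours(m,0,1)[0],key=cv2.contourArea)
print(c[:,0].min(0),c[:,0].max(0),"want [332 249] [435 326]")
E
python3 chk.py
```

```text
[ 0.61523549 -0.06657185  0.13127666] 1.6272028878670837
[332 249] [435 326] want [332 249] [435 326]
```

Call:
arm_command(
  rows=[
    [[54, 0, 0, -0.5, 0], [54, 0, 0, -0.5, 0], [54, 0, 0, -0.19, 0], [54, 0, 0, 0, 0], [30, 0, 0, 0, 0], [30, 0, 0, 0, 0], [30, 0, 0, 0, 0], [30, 0, 0, 0, 0], [30, 0, 0, 0.4, 0], [30, 0, 0, 0.6, 0]],
  ],
)

```text
t: 69.6
eef_pos: [0.6142, -0.0666, 0.1192]
tool_rot: [-0.001, 0.687, 0.727, -0.001]
contact_force: [0.9, 0.3, -0.8]
gripper_width: 0.535
grasp_force: 38.9
```

Call:
arm_command(
  rows=[
    [[30, 0, 0, 0.6, 0], [30, 0, 0, 0.6, 0], [30, -0.31, -0.53, 0, -0.35], [30, -0.31, -0.53, 0, -0.35], [30, -0.31, -0.53, 0, -0.35], [30, -0.32, -0.53, 0, -0.35], [30, -0.32, -0.53, 0, -0.35], [30, -0.32, -0.54, 0, -0.34], [30, 0, 0, 0, 0], [30, 0, 0, 0, 0]],
  ],
)

```text
t: 70.85
eef_pos: [0.502, -0.2573, 0.1917]
tool_rot: [-0.0, 0.745, 0.667, 0.0]
contact_force: [1.1, 0.5, -0.6]
gripper_width: 0.532
grasp_force: 38.9
```

Call:
arm_command(
  rows=[
    [[30, 0, 0, -0.5, 0], [30, 0, 0, -0.5, 0], [30, 0, 0, -0.5, 0], [30, 0, 0, -0.2, 0], [30, 0, 0, 0, 0], [30, 0, 0, 0, 0], [30, 0, 0, 0, 0], [30, 0, 0, 0, 0], [30, 0, 0, 0, 0], [30, 0, 0, 0, 0]],
  ],
)

```text
t: 72.1
eef_pos: [0.5018, -0.258, 0.0898]
tool_rot: [0.0, 0.745, 0.667, 0.0]
contact_force: [-1.1, -0.7, -1.0]
gripper_width: 0.538
grasp_force: 38.9
```

Call:
arm_command(
  rows=[
    [[30, 0, 0, -0.2, 0], [30, 0, 0, -0.1, 0], [30, 0, 0, -0.1, 0], [30, 0, 0, -0.1, 0], [30, 0, 0, -0.1, 0], [30, 0, 0, 0, 0], [30, 0, 0, 0, 0], [54, 0, 0, 0, 0], [54, 0, 0, 0, 0], [54, 0, 0, 0, 0]],
  ],
)

```text
t: 73.35
eef_pos: [0.5018, -0.258, 0.0536]
tool_rot: [-0.0, 0.745, 0.667, 0.0]
contact_force: [0.1, 1.0, 0.5]
gripper_width: 0.634
grasp_force: 0.0
```

Call:
arm_command(
  rows=[
    [[54, 0, 0, 0.5, 0], [54, 0, 0, 0.6, 0], [54, 0, 0, 0.6, 0], [54, 0, 0, 0.6, 0], [54, 0.26, 0.56, 0, 0.3], [54, 0.26, 0.56, 0, 0.3], [54, 0.26, 0.56, 0, 0.3], [54, 0.26, 0.56, 0, 0.3], [54, 0.26, 0.56, 0, 0.3], [54, 0.27, 0.56, 0, 0.3]],
  ],
)

```text
t: 74.6
eef_pos: [0.5963, -0.0554, 0.1916]
tool_rot: [-0.0, 0.695, 0.719, -0.0]
contact_force: [-0.2, -0.2, 0.1]
gripper_width: 0.63
grasp_force: 0.0
```

Call:
arm_command(
  rows=[
    [[54, 0.27, 0.57, 0, 0.29], [54, 0, 0, 0, 0], [54, 0, 0, -0.5, 0], [54, 0, 0, -0.5, 0], [54, 0, 0, 0, 0], [54, 0, 0, 0, 0], [54, 0, 0, 0, 0], [54, 0, 0, 0, 0], [54, 0, 0, 0, 0], [54, 0, 0, 0, 0]],
  ],
)

```text
t: 75.85
eef_pos: [0.6123, -0.0222, 0.1319]
tool_rot: [0.0, 0.687, 0.727, 0.0]
contact_force: [0.5, -0.0, 0.4]
gripper_width: 0.632
grasp_force: 0.0
```

```bash
python3 chk.py
```

```text
[ 0.61225815 -0.0221587   0.13189747] 1.6271762988677048
[332 253] [435 326] want [332 249] [435 326]
```

Call:
arm_command(
  rows=[
    [[54, 0, 0, -0.5, 0], [54, 0, 0, -0.5, 0], [54, 0, 0, -0.2, 0], [54, 0, 0, 0, 0], [30, 0, 0, 0, 0], [30, 0, 0, 0, 0], [30, 0, 0, 0, 0], [30, 0, 0, 0, 0], [30, 0, 0, 0.4, 0], [30, 0, 0, 0.6, 0]],
  ],
)

```text
t: 77.15
eef_pos: [0.6114, -0.0223, 0.1193]
tool_rot: [-0.001, 0.687, 0.727, -0.001]
contact_force: [0.2, 0.2, -0.7]
gripper_width: 0.535
grasp_force: 38.0
```

Call:
arm_command(
  rows=[
    [[30, 0, 0, 0.6, 0], [30, 0, 0, 0.6, 0], [30, -0.29, -0.53, 0, -0.35], [30, -0.29, -0.53, 0, -0.35], [30, -0.29, -0.53, 0, -0.35], [30, -0.29, -0.53, 0, -0.35], [30, -0.3, -0.53, 0, -0.35], [30, -0.3, -0.52, 0, -0.34], [30, 0, 0, 0, 0], [30, 0, 0, 0, 0]],
  ],
)

```text
t: 78.4
eef_pos: [0.5068, -0.2117, 0.1918]
tool_rot: [-0.0, 0.745, 0.667, 0.0]
contact_force: [0.3, 0.6, -0.4]
gripper_width: 0.535
grasp_force: 38.1
```

Call:
arm_command(
  rows=[
    [[30, 0, 0, -0.5, 0], [30, 0, 0, -0.5, 0], [30, 0, 0, -0.5, 0], [30, 0, 0, -0.2, 0], [30, 0, 0, 0, 0], [30, 0, 0, 0, 0], [30, 0, 0, 0, 0], [30, 0, 0, 0, 0], [30, 0, 0, 0, 0], [30, 0, 0, 0, 0]],
  ],
)

```text
t: 79.65
eef_pos: [0.5066, -0.2125, 0.0898]
tool_rot: [0.0, 0.745, 0.667, 0.0]
contact_force: [-1.0, 0.1, -0.8]
gripper_width: 0.533
grasp_force: 38.1
```

Place the last block, release, lift and back off to the viewing pose.

Call:
arm_command(
  rows=[
    [[30, 0, 0, -0.2, 0], [30, 0, 0, -0.1, 0], [30, 0, 0, -0.1, 0], [30, 0, 0, -0.1, 0], [30, 0, 0, -0.1, 0], [30, 0, 0, 0, 0], [30, 0, 0, 0, 0], [54, 0, 0, 0, 0], [54, 0, 0, 0, 0], [54, 0, 0, 0, 0]],
  ],
)

```text
t: 80.9
eef_pos: [0.5066, -0.2124, 0.0536]
tool_rot: [-0.0, 0.745, 0.667, 0.0]
contact_force: [0.3, 0.0, -0.0]
gripper_width: 0.635
grasp_force: 0.0
```

Call:
arm_command(
  rows=[
    [[54, 0, 0, 0.5, 0], [54, 0, 0, 0.6, 0], [54, 0, 0, 0.6, 0], [54, 0, 0, 0.8, 0], [54, 0, 0, 0.8, 0], [54, 0, 0, 0.8, 0], [54, 0, 0.4, 0.4, 0], [54, 0, 0.4, 0, 0], [54, 0, 0, 0, 0], [54, 0, 0, 0, 0]],
  ],
)

```text
t: 82.15
eef_pos: [0.5063, -0.1653, 0.3232]
tool_rot: [-0.0, 0.745, 0.667, -0.0]
contact_force: [-0.8, -0.4, 0.1]
gripper_width: 0.631
grasp_force: 0.0
```

```bash
python3 - <<'E'
from h import *
a=cams.read_camera("wrist")[:,:,::-1];b=cams.read_camera("side")[:,:,::-1]
cv2.imwrite("pics/v12.png",np.vstack([a[:330],cv2.resize(b[130:340,230:550],(480,270)).copy() if 0 else b[120:340]]))
print(get_obs()["eef_pos"])
E
```

```text
[ 0.50626424 -0.16561202  0.32315683]
```

View pics/v12.png

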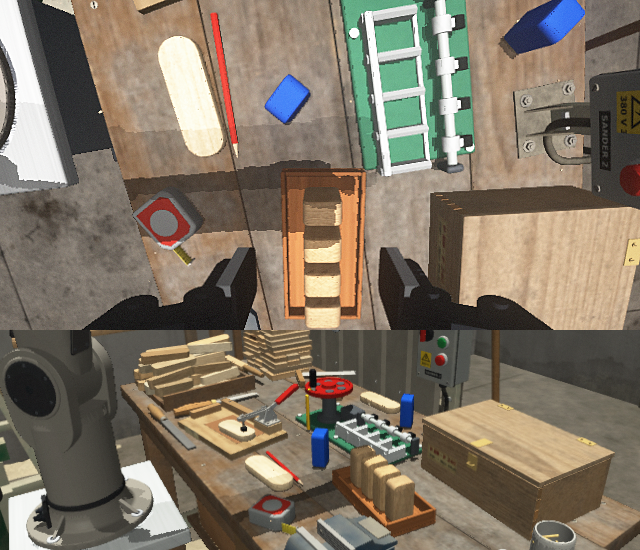

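The four blocks stand in a row in the tray (wrist view, column 322, rows 190–325). The rack is empty and the crank is at the pointer.

```bash
python3 -c "
from station import job
print(job.hand_in())"
```

```text
the job is handed in; nothing more can be done
None
```

I stamped all four blocks with one clockwise turn of the wheel, stood them in the tray, and handed the job in at about 82 s; the hand-in returned no verdict, but the last pictures show the blocks in the tray and the crank at the pointer.

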